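# Grade the soaked suction-jar lids and caps with the rocking strainer

### The arm

A 6-joint arm with a two-finger parallel gripper is mounted at the origin on the work surface. World frame = base frame: x ahead of the robot, y to its left, z up, the work surface at z = 0. Lengths are in m, angles in rad, forces in N, time in s.
With the tool pointing down it reaches from about 0.35 to 0.95 m from the base axis. Payload 17.4 kg.
Tool frame: the origin (TCP) lies midway between the tips of the shut fingers; the grasp point (between the pads) lies 19 mm behind it; z points along the fingers, y is the direction in which the jaws open and shut (so a half turn about z gives the same grasp; the last joint's range is limited). The gripper opens to 93 mm and grips with 3 to 60 N. Pads are 15 mm wide; open, the fingers measure 128 mm over their backs; the gripper's body (75 mm by 188 mm) begins 65 mm behind the grasp point.
Start: joints at [1.232, 0.116, 1.442, -0, 1.584, -0.038], TCP at [0.2, 0.645, 0.219] pointing down, gripper open.
Joint ranges: [-2.83, 2.83], [-0.83, 2.19], [0.07, 2.5], [-1.14, 4.28], [0.01, 3], [-2.97, 2.97]. Speed limits (rad/s): [1.89, 1.89, 2.22, 3.14, 3.14, 3.14].

### API

Orientations are given as a rotation vector (axis times angle).
In Python, from plant import env gives the robot as it stands. The module is installed in compiled form; this text tells all that it offers.
- The arm moves only by the tool play_rows, never from a script. Its argument "steps" is a list of rows, each an object with "xyz": the shift along the world's x, y, z in units of 400 mm (1.0 is 400 mm), a list of three; "turn": the turn, a rotation vector about the world's x, y, z in units of 45 degrees (1.0 is 45 degrees), a list of three; "grip": the opening, from 0 (shut) to 1 (fully open). In form: [{"xyz": [x, y, z], "turn": [wx, wy, wz], "grip": grip}, ...]. A call has 1 to 8 rows; each row is the pose to reach, as a shift and turn from the pose commanded when the call began; what a row does not reach only later rows make up. A row lasts 1/10 s, in which the tool goes at most 50 mm and 8.59 degrees, less where a joint would pass 70% of its speed; a pose out of reach is approached as far as the arm can. A call with a number of a shift or a turn outside -1 to 1 is refused whole. A call with a gripper value outside its range is refused whole. The fingers move at their own pace and stop on an object; the grip force is fixed at half the most. Time passes only in rows, so rows that repeat a pose let the fingers close. It gives the time, the measured TCP pose, the force and the opening at its end, in the units of the state.
- env.sense(): the state, without advancing time (a new reading comes with each control period).
- env.grab_frame(name): name is "scene" or "side" or "wrist"; returns the picture (400x640x3 uint8, blue, green, red); there is no depth.
- env.camera_info(name): a dict with "fov_y" (degrees; the focal length in pixels is half the picture's height over the tangent of half this angle, whatever the lens; pixels are square), "cx", "cy" (the principal point, pixels), "k1" (the pictures are not rectified: a ray, as slopes to the right and down, at radius r is drawn at 1 + k1 r^2 times it, then the intrinsics apply), "rvec" (rotation vector, rad) and "tvec" (3), from world to camera coordinates, as OpenCV has them. Camera axes: x right, y down, z forward; pixel columns grow to the right and rows downward; lengths in m; the calibration is good to about 2 mm. A picture is of the moment at which its call begins: read the wrist's pose just before it. camera_info takes no time and is no camera call; for the wrist camera it gives the pose at the moment of the call.
- env.job_done(): hands the job in, once; it reports no verdict.
The state is a dict: "time_s": time; "qpos": joint angles; "dq": joint speeds; "joint_efforts": joint torques, N m; "position": TCP position; "tool_rot": TCP orientation; "contact_force": force on the tool from outside, world axes, zero at the start; "ft_torque": the same for the moment, N m; "opening": finger opening in m.
Only numpy, scipy, OpenCV 4.12 (cv2) and the standard library are available. Lean on these libraries where they do the work, as an engineer would, in place of code of your own. Each camera call takes 0.05 s, during which the arm holds its last target.

### The job

The suction-jar lids and their small port caps have finished soaking and lie mixed in the rocking strainer. Bring the drying tray up under the strainer's pouring lip, rock the strainer towards the tub until all four caps have dropped between the rods into the tub, then tip it the other way so that both lids end up in the drying tray, and leave the strainer level. The parts are clean: do not touch lids or caps with the gripper or arm, and leave the other things on the bench where they stand.

Things in the scene. Friction and masses are not known exactly. Their poses are not given: they have to be found in the camera images.
- tub_stand: fixed steel soaking tub with two brackets that carry the strainer. Origin on the bench straight below the middle of the strainer's pivot axis (axis at z = 160 mm); x along that axis, y from the pouring end towards tub and handle, z up. Brackets at x = -123 and +123 mm, y = -12 to 48, up to z = 175, knobs out to 148 mm either side
- tub_in (a point): centre of the tub's inner floor, 3 mm above the bench; axes as tub_stand. The open tub is 238 mm along x and 240 along y (tub_stand y = -35 to +205), 85 mm high, walls 3 mm. On the pouring side (y below -35) the bench is clear up to 147 mm high, the underside of the level strainer
- strainer (a joint): tilt of the strainer in rad: 0 level, negative = handle end down over the tub (stop at -0.6), positive = handle end up, pouring lip down (stop at 0.8). Friction of 0.8 N m holds it wherever it is left: about 5 N at the handle moves it. The wet plastic parts start to slide at 0.3 to 0.46 rad of tilt
- strainer_grip (a point): middle of the handle: a bare level steel bar 12 mm thick, 110 long, parallel to the pivot axis, 165 mm along y and 75 above the axis when level (235 above the bench; 129 at the -0.6 stop, 331 at the 0.8 stop). Stays at its two ends lead down to the end wall; 100 mm between them is free. It may be pinched from above (it turns in the fingers), or pushed down and hooked up
- pivot (a point): middle of the pivot axis, on the strainer; axes turn with the strainer, as tub_stand's when level. The strainer is a steel pan 216 mm wide with side and end walls 39 mm high, end wall at y = 141 mm. Its deck is 10 mm below the axis
- rods (a point): middle of the strainer's open half (y = -20 to 141 mm from the axis): four 6 mm rods along y, 44 mm apart, gaps of 36 to 38 mm that let the caps fall through and not the lids. Now and then a cap catches on a rod behind a lid, until the strainer is rocked to and fro. The other half (y = -150 to -20) is solid sheet 3 mm thick
- lip (a point): middle of the pouring lip, the strainer's open edge, 213 mm wide, 150 mm from the pivot axis, on the deck's upper side. Fully down, it is 45 mm above the bench and about 100 mm out from the axis; lids slide off it onto what lies there and run on until a wall stops them
- tray_mid (a point): centre of the loose steel drying tray, 18 mm above its underside: 280 mm along x, 240 along y, rim 39 mm high, wall 3 mm with 8 mm round bead on top, floor 3 mm, 0.6 to 1.1 kg. Starts too far off to catch lids; slides on the bench, can be pushed or pinched by a rim. It serves well with its middle some 180 mm from the pivot axis on the pouring side, square to the strainer
- lid_a_mid (a point): white plastic suction-jar lid: a disc 100 mm across and 22 mm high with two upright stub ports (16 mm across, 44 mm above the underside), 60 to 130 g; the point is on its axis, 11 mm above its underside, z up through the ports. It starts flat on the rods
- lid_b_mid (a point): white plastic suction-jar lid: a disc 100 mm across and 22 mm high with two upright stub ports (16 mm across, 44 mm above the underside), 60 to 130 g; the point is on its axis, 11 mm above its underside, z up through the ports. It starts flat on the solid half
- cap0_mid (a point): white plastic port cap of the same material as the lids: a stepped disc 28 mm across and 20 mm high (upper 5 mm 20 mm across), 15 g; the point is its centre, half-way up. It starts standing on the solid half of the strainer
- cap1_mid (a point): white plastic port cap of the same material as the lids: a stepped disc 28 mm across and 20 mm high (upper 5 mm 20 mm across), 15 g; the point is its centre, half-way up. It starts standing on the solid half of the strainer
- cap2_mid (a point): white plastic port cap of the same material as the lids: a stepped disc 28 mm across and 20 mm high (upper 5 mm 20 mm across), 15 g; the point is its centre, half-way up. It starts standing on the solid half of the strainer
- cap3_mid (a point): white plastic port cap of the same material as the lids: a stepped disc 28 mm across and 20 mm high (upper 5 mm 20 mm across), 15 g; the point is its centre, half-way up. It starts standing on the solid half of the strainer
- jar: bystander: empty clear suction jar, 100 mm across, 150 mm high; origin under its centre
- spray: bystander: white bottle, 60 mm across, 160 mm high; origin under its centre
- brush: bystander: cleaning brush lying flat, 200 mm long along its x, 20 mm thick; origin under its middle
- kidney: bystander: steel dish, 110 mm across, 35 mm high; origin under its centre
There are look-alikes about, which are no part of the job. Leave any blue or brown look-alike of the part that bears lid_b_mid alone.

How it is judged:
By the outcome, as a careful person would: the job done as asked, in the order asked, and still so for the second after the job is handed in, with the robot touching nothing.
It also fails if it takes over 70 s, if anything falls off the work surface, if the arm or the gripper's body presses on something with over 40 N, if the wrist force passes 120 N, or if a joint passes its speed limit or range.

## Working session

There is one attempt and no reset: what is moved stays moved. The work goes in short steps, Python scripts to look and compute and a tool call to move; the robot and the scene stay as the last step left them, time stands still between calls to the robot, and variables do not carry over. Pictures are saved under pics/ and viewed, and the job is handed in when it is done.

Besides the shell and the picture viewer there is one more tool, called after "Call:" as name(argument=value, ...), one argument or row to a line, values as JSON. play_rows: Moves the arm, as the interface text tells. Shifts and turns lie within -1 to 1; 1 stands for 400 mm of shift or 45 degrees of turn. Its arguments: {"type":"object","properties":{"steps":{"type":"array"}},"required":["steps"]}

```bash
mkdir -p pics; cat > h.py <<'E'
import numpy as np, cv2
from plant import env
def K(ci):
    f=200/np.tan(np.radians(ci["fov_y"])/2); return f
def ray(ci,u,v):
    f=K(ci); xd=(u-ci["cx"])/f; yd=(v-ci["cy"])/f
    x,y=xd,yd
    for _ in range(30):
        s=1+ci["k1"]*(x*x+y*y); x,y=xd/s,yd/s
    R=cv2.Rodrigues(np.array(ci["rvec"],float))[0]; t=np.array(ci["tvec"],float).ravel()
    return -R.T@t, R.T@np.array([x,y,1.])
def atz(ci,u,v,z):
    c,d=ray(ci,u,v); return c+d*(z-c[2])/d[2]
def proj(ci,P):
    R=cv2.Rodrigues(np.array(ci["rvec"],float))[0]; t=np.array(ci["tvec"],float).ravel()
    p=R@np.array(P,float)+t; x,y=p[0]/p[2],p[1]/p[2]; s=1+ci["k1"]*(x*x+y*y)
    return ci["cx"]+K(ci)*x*s, ci["cy"]+K(ci)*y*s
def snap(n,f): 
    im=env.grab_frame(n); cv2.imwrite("pics/"+f+".png",im); return im
E
python3 - <<'E'
from h import *
print(env.sense())
for n in("scene","side","wrist"):
    print(n,env.camera_info(n)); snap(n,n+"0")
E
```

```text
{'time_s': 0.0, 'qpos': array([ 1.23218090e+00,  1.16467198e-01,  1.44229071e+00, -1.82144154e-06,
        1.58398024e+00, -3.77757264e-02]), 'dq': array([ 0.00065589,  0.00049474, -0.00110936,  0.00014593, -0.00194251,
       -0.00060538]), 'joint_efforts': array([ 5.25185824e-04, -7.21277833e+01, -6.22607303e+01,  7.78954290e-02,
        2.41359905e-02, -1.45118506e-04]), 'position': array([0.19994101, 0.64448784, 0.21790204]), 'tool_rot': array([-4.70745999e-01, -3.10590796e+00,  1.76798927e-03]), 'contact_force': array([ 0.05206185, -0.26216053,  0.66376584]), 'ft_torque': array([ 0.01990891, -0.0497771 ,  0.05362227]), 'opening': 0.09313364144399384}
scene {'fov_y': 49.14506978420143, 'cx': 316.99178028817784, 'cy': 203.59647310882238, 'k1': -0.09873111236951271, 'rvec': array([ 1.72271455,  1.9895925 , -0.67448564]), 'tvec': array([ 0.09703795, -0.33289235,  1.74276858])}
side {'fov_y': 44.739389088589895, 'cx': 317.0105893767606, 'cy': 203.86783777386754, 'k1': -0.032463918148235016, 'rvec': array([ 2.46855958, -0.09438896,  0.00840689]), 'tvec': array([-0.58567586,  0.13126557,  1.39307953])}
wrist {'fov_y': 63.20539478730744, 'cx': 323.7192023909368, 'cy': 197.88172574232962, 'k1': 0.009392302170041394, 'rvec': array([-2.34727916, -1.72850749, -0.23170135]), 'tvec': array([-0.67448583, -0.02987685,  0.39102038])}
```

View pics/scene0.png

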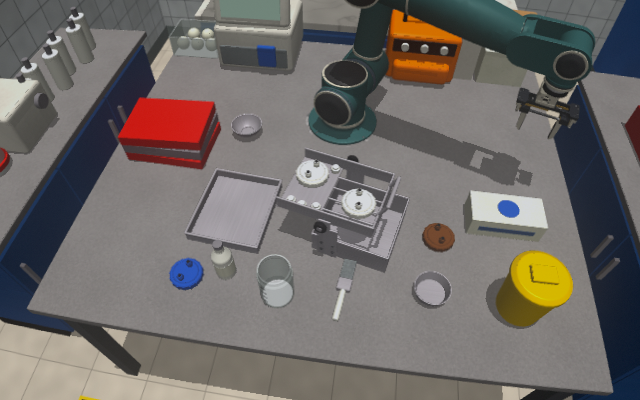

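View pics/side0.png

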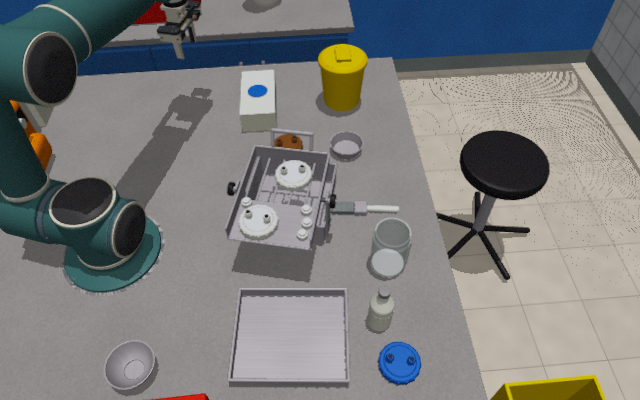

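View pics/wrist0.png

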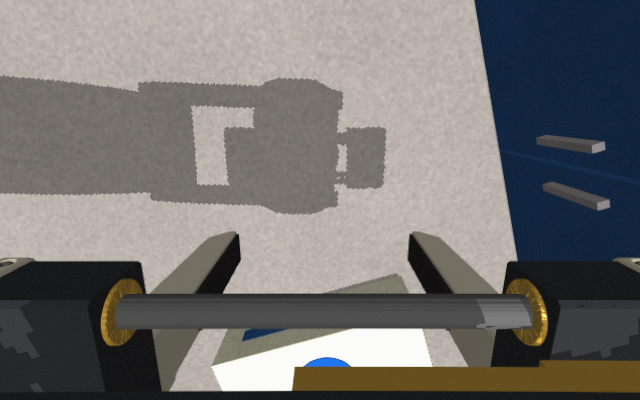

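```bash
python3 - <<'E'
import cv2
a=cv2.imread('pics/side0.png');b=cv2.imread('pics/scene0.png')
cv2.imwrite('pics/c1.png',cv2.resize(a[120:280,215:405],None,fx=4,fy=3.75,interpolation=2)[:600,:760])
cv2.imwrite('pics/c2.png',cv2.resize(b[140:280,260:430],None,fx=4,fy=4,interpolation=2))
cv2.imwrite('pics/c3.png',cv2.resize(a[280:390,220:360],None,fx=5,fy=5,interpolation=2))
cv2.imwrite('pics/c4.png',cv2.resize(b[160:260,180:290],None,fx=6,fy=6,interpolation=2))
E
```

```text
(no output)
```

View pics/c1.png

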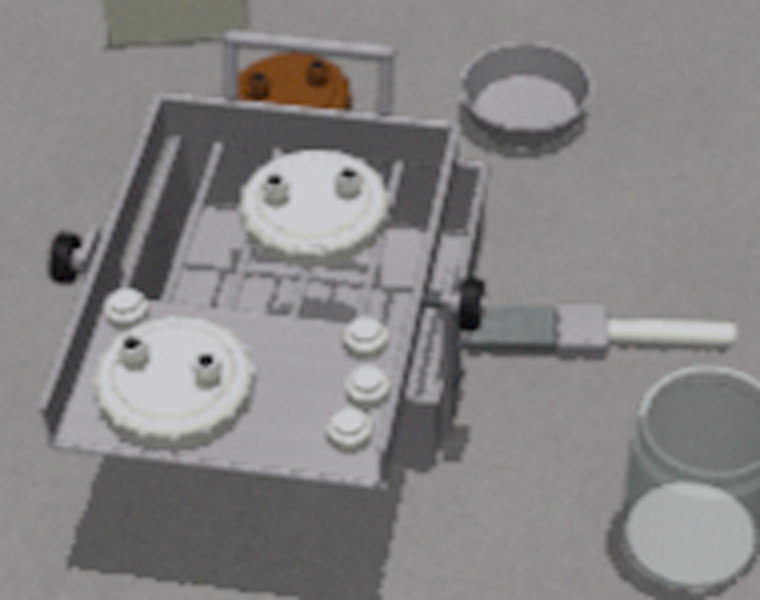

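View pics/c2.png

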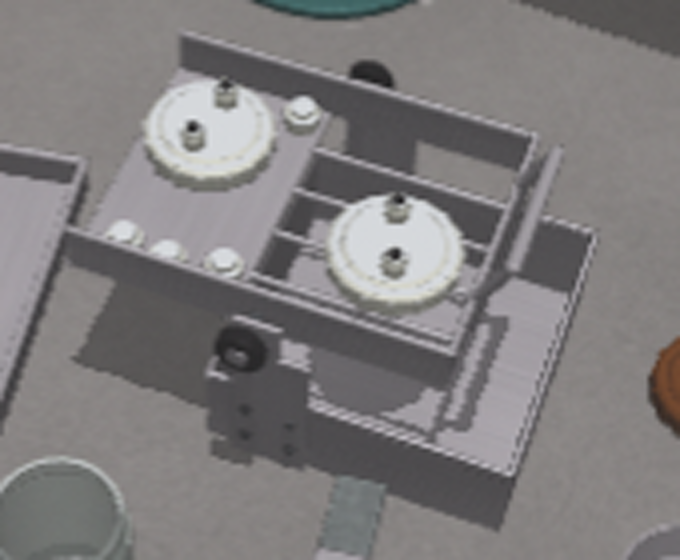

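View pics/c3.png

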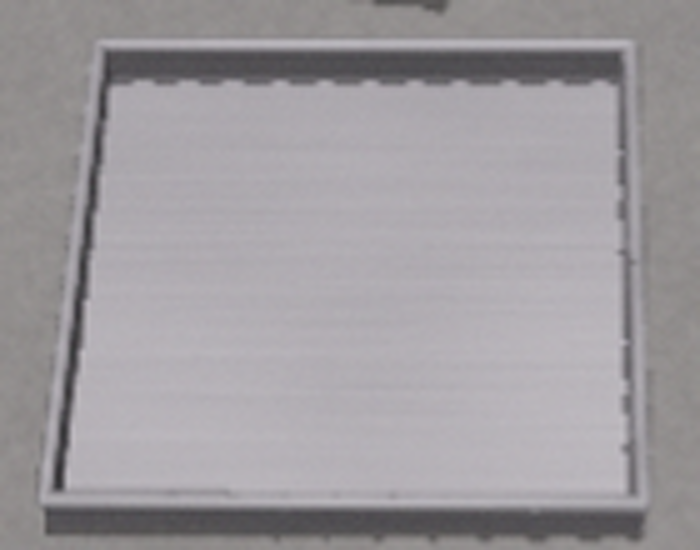

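View pics/c4.png

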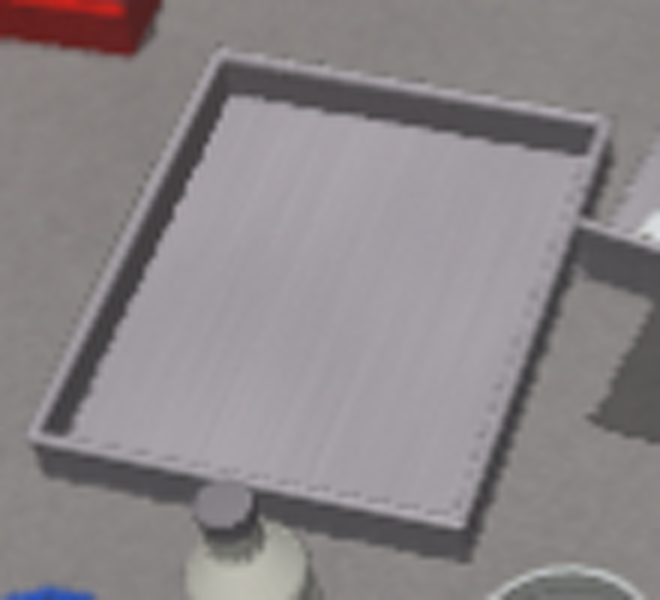

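```bash
python3 - <<'E'
from h import *
s=env.camera_info("side"); c=env.camera_info("scene")
def p(ci,l,uv,z): print(l,np.round(atz(ci,*uv,z),4))
S=lambda x,y:(215+x/4,120+y/3.75)
C=lambda x,y:(260+x/4,140+y/4)
T=lambda x,y:(220+x/5,280+y/5)
U=lambda x,y:(180+x/6,160+y/6)
p(s,"hnd L",S(228,36),.235);p(s,"hnd R",S(393,50),.235)
p(c,"hnd far",C(558,152),.235);p(c,"hnd near",C(514,268),.235)
p(s,"lip L",S(55,445),.15);p(s,"lip R",S(378,483),.15)
p(s,"wall bL",S(160,96),.187);p(s,"wall bR",S(457,126),.187)
p(c,"wall far end",C(535,135),.187);p(c,"wall near end",C(458,352),.187)
p(c,"lip far",C(181,72),.15);p(c,"lip near",C(68,232),.187)
p(s,"knob L",S(66,257),.16);p(s,"knob R",S(470,304),.16)
p(c,"knob far",C(370,74),.16);p(c,"knob near",C(238,349),.16)
for q in [(98,43),(635,43),(645,503),(42,503)]: p(s,"tray s",T(*q),.039)
for q in [(222,52),(608,120),(465,522),(35,438)]: p(c,"tray c",U(*q),.039)
p(s,"lidA",S(315,200),.172);p(s,"lidB",S(175,378),.172)
p(c,"jar top",(275,265),.15);p(c,"spray",(222,246),.155);p(c,'blue',(186,273),.02);p(c,'brush',(344,290),.01)
p(c,'orange',(438,237),.02);p(s,'kidney',(346,146),.02);
p(c,'bowl',(247,126),.03);p(s,'red box',(180,398),.0)
p(c,'redbox',(220,130),.1);p(c,'redbox',(205,163),.0)
for q in [(472,192),(466,228),(543,240),(546,198)]: p(c,'white box',q,.08)
E
```

```text
hnd L [0.4803 0.2052 0.235 ]
hnd R [0.5937 0.1799 0.235 ]
hnd far [0.4824 0.21   0.235 ]
hnd near [0.5914 0.1831 0.235 ]
lip L [ 0.3594 -0.0945  0.15  ]
lip R [ 0.5613 -0.1415  0.15  ]
wall bL [0.4275 0.1954 0.187 ]
wall bR [0.635  0.1453 0.187 ]
wall far end [0.425  0.1982 0.187 ]
wall near end [0.6323 0.1527 0.187 ]
lip far [ 0.3649 -0.0839  0.15  ]
lip near [ 0.5677 -0.1332  0.187 ]
knob L [0.3618 0.0635 0.16  ]
knob R [ 0.6309 -0.0031  0.16  ]
knob far [0.3546 0.0677 0.16  ]
knob near [6.331e-01 2.000e-04 1.600e-01]
tray s [ 0.3733 -0.1772  0.039 ]
tray s [ 0.6518 -0.1994  0.039 ]
tray s [ 0.6308 -0.436   0.039 ]
tray s [ 0.3537 -0.4152  0.039 ]
tray c [ 0.3558 -0.4027  0.039 ]
tray c [ 0.3754 -0.1676  0.039 ]
tray c [ 0.6508 -0.1883  0.039 ]
tray c [ 0.6339 -0.4246  0.039 ]
lidA [0.5329 0.0934 0.172 ]
lidB [ 0.4376 -0.0609  0.172 ]
jar top [ 0.7651 -0.1018  0.15  ]
spray [ 0.7308 -0.258   0.155 ]
blue [ 0.7616 -0.3866  0.02  ]
brush [0.7422 0.0892 0.01  ]
orange [0.5218 0.3664 0.02  ]
kidney [0.7076 0.338  0.02  ]
bowl [ 0.117  -0.3542  0.03  ]
red box [ 0.2346 -0.4347  0.    ]
redbox [ 0.2244 -0.419   0.1   ]
redbox [ 0.3016 -0.472   0.    ]
white box [0.3696 0.4688 0.08  ]
white box [0.5179 0.4397 0.08  ]
white box [0.5298 0.6779 0.08  ]
white box [0.3586 0.7169 0.08  ]
```

```bash
python3 - <<'E'
from h import *
b=cv2.imread('pics/scene0.png')
cv2.imwrite('pics/c5.png',cv2.resize(b[85:175,105:235],None,fx=6,fy=6,interpolation=2))
E
```

```text
(no output)
```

View pics/c5.png

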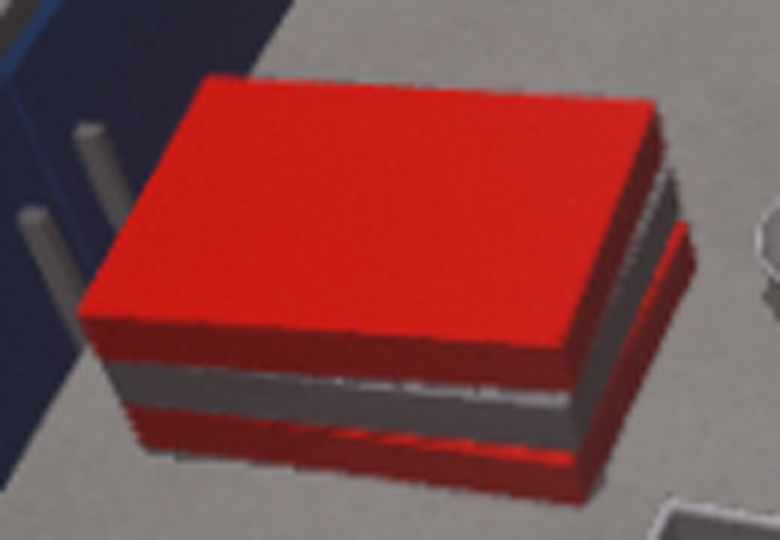

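```bash
python3 - <<'E'
from h import *
c=env.camera_info("scene")
for q in [(580,503),(692,265),(148,450)]: print(atz(c,105+q[0]/6,85+q[1]/6,0))
for q in [(560,350),(655,100)]:
  for z in(.08,.1,.12): print(z,atz(c,105+q[0]/6,85+q[1]/6,z))
E
```

```text
[ 0.33132628 -0.47547837  0.        ]
[ 0.11759938 -0.46635111  0.        ]
[ 0.32573611 -0.76281671  0.        ]
0.08 [ 0.28175645 -0.48672165  0.08      ]
0.1 [ 0.3007357 -0.4761987  0.1      ]
0.12 [ 0.31971494 -0.46567575  0.12      ]
0.08 [ 0.05031412 -0.49719404  0.08      ]
0.1 [ 0.07350192 -0.48648066  0.1       ]
0.12 [ 0.09668971 -0.47576728  0.12      ]
```

Call:
play_rows(
  steps=[
    {"xyz": [0.3,-0.3,0.5],"turn": [0,0,0],"grip": 1},
    {"xyz": [0.3,-0.3,0.5],"turn": [0,0,0],"grip": 1},
    {"xyz": [0.3,-0.3,0.5],"turn": [0,0,0],"grip": 1},
    {"xyz": [0.3,-0.3,0.5],"turn": [0,0,0],"grip": 1},
    {"xyz": [0.6,-1,0.55],"turn": [0,0,0],"grip": 1},
    {"xyz": [0.6,-1,0.55],"turn": [0,0,0],"grip": 1},
    {"xyz": [0.6,-1,0.55],"turn": [0,0,0],"grip": 1},
    {"xyz": [0.6,-1,0.55],"turn": [0,0,0],"grip": 1},
  ],
)

```text
time_s: 0.95
position: [0.3769, 0.3746, 0.4101]
tool_rot: [-0.47, -3.106, 0.0]
contact_force: [0.8, 0.8, -0.6]
opening: 0.0931
```

Call:
play_rows(
  steps=[
    {"xyz": [0.0,-1,0],"turn": [0,0,0.28],"grip": 1},
    {"xyz": [0.0,-1,0],"turn": [0,0,0.28],"grip": 1},
    {"xyz": [0.0,-1,0],"turn": [0,0,0.28],"grip": 1},
    {"xyz": [0.0,-1,0],"turn": [0,0,0.28],"grip": 1},
    {"xyz": [0.0,-1,0],"turn": [0,0,0.28],"grip": 1},
    {"xyz": [0.0,-1,0],"turn": [0,0,0.28],"grip": 1},
    {"xyz": [0.0,-1,0],"turn": [0,0,0.28],"grip": 1},
    {"xyz": [0.0,-1,0],"turn": [0,0,0.28],"grip": 1},
  ],
)

```text
time_s: 1.75
position: [0.3758, -0.0243, 0.4099]
tool_rot: [0.126, 3.138, -0.0]
contact_force: [1.7, 0.4, -0.2]
opening: 0.093
```

Call:
play_rows(
  steps=[
    {"xyz": [0.045,-0.67,0],"turn": [0,0,0],"grip": 1},
    {"xyz": [0.045,-0.67,0],"turn": [0,0,0],"grip": 1},
    {"xyz": [0.045,-0.67,0],"turn": [0,0,0],"grip": 1},
    {"xyz": [0.045,-0.67,0],"turn": [0,0,0],"grip": 1},
    {"xyz": [0.045,-0.67,-0.2],"turn": [0,0,0],"grip": 1},
    {"xyz": [0.045,-0.67,-0.4],"turn": [0,0,0],"grip": 1},
    {"xyz": [0.045,-0.67,-0.5],"turn": [0,0,0],"grip": 1},
    {"xyz": [0.045,-0.67,-0.7],"turn": [0,0,0],"grip": 1},
  ],
)

```text
time_s: 2.55
position: [0.3936, -0.2831, 0.2228]
tool_rot: [-0.129, -3.139, -0.0]
contact_force: [0.5, -0.6, 0.3]
opening: 0.0929
```

```bash
python3 - <<'E'
from h import *
s=env.sense();print(s['time_s'],s['position'],s['tool_rot'],s['contact_force'])
snap("side","s1")
E
```

```text
2.55 [ 0.39361705 -0.28311563  0.2228425 ] [-1.28837133e-01 -3.13878933e+00 -2.43505166e-05] [ 0.53341792 -0.59359554  0.30708036]
```

View pics/s1.png

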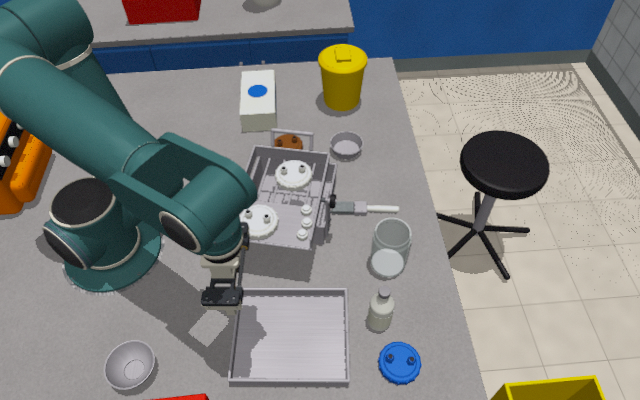

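Call:
play_rows(
  steps=[
    {"xyz": [0,0,-0.35],"turn": [0,0,0],"grip": 1},
    {"xyz": [0,0,-0.35],"turn": [0,0,0],"grip": 1},
    {"xyz": [0,0,-0.35],"turn": [0,0,0],"grip": 1},
    {"xyz": [0,0,-0.35],"turn": [0,0,0],"grip": 1},
    {"xyz": [0,0,-0.35],"turn": [0,0,0],"grip": 1},
  ],
)

```text
time_s: 3.1
position: [0.3946, -0.2826, 0.087]
tool_rot: [0.127, 3.139, -0.0]
contact_force: [0.7, -0.1, 0.6]
opening: 0.0928
```

Call:
play_rows(
  steps=[
    {"xyz": [0,-0.025,-0.09],"turn": [0,0,0],"grip": 1},
    {"xyz": [0,-0.025,-0.18],"turn": [0,0,0],"grip": 1},
    {"xyz": [0,-0.025,-0.18],"turn": [0,0,0],"grip": 1},
    {"xyz": [0,-0.025,-0.18],"turn": [0,0,0],"grip": 1},
  ],
)

```text
time_s: 3.5
position: [0.3951, -0.2931, 0.0159]
tool_rot: [0.127, 3.137, -0.002]
contact_force: [-0.8, 0.4, 0.5]
opening: 0.0931
```

```bash
python3 - <<'E'
from h import *
s=env.sense();print(s['time_s'],s['position'],s['tool_rot'],s['contact_force'])
snap("side","s2");a=snap("scene","n2")
cv2.imwrite("pics/n2c.png",cv2.resize(a[100:300,150:400],None,fx=3,fy=3,interpolation=2))
E
```

```text
3.5 [ 0.39511837 -0.29310375  0.01592663] [ 1.26838152e-01  3.13743495e+00 -1.85355885e-03] [-0.82094721  0.38088738  0.45653586]
```

View pics/n2c.png

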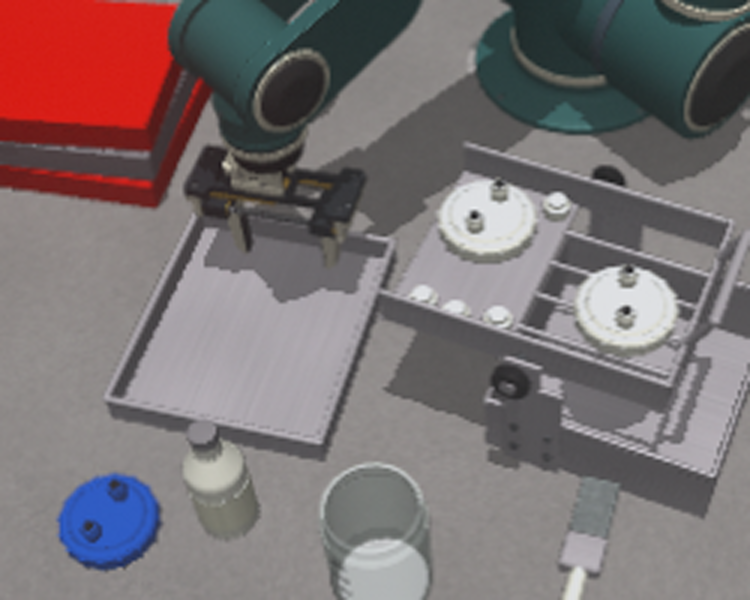

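Call:
play_rows(
  steps=[
    {"xyz": [-0.03,0.01,0],"turn": [0,0,0],"grip": 1},
    {"xyz": [-0.06,0.02,0],"turn": [0,0,-0.04],"grip": 1},
    {"xyz": [-0.09,0.03,0],"turn": [0,0,-0.08],"grip": 1},
    {"xyz": [-0.12,0.045,0],"turn": [0,0,-0.12],"grip": 1},
    {"xyz": [-0.15,0.06,0],"turn": [0,0,-0.16],"grip": 1},
    {"xyz": [-0.18,0.075,0],"turn": [0,0,-0.2],"grip": 1},
    {"xyz": [-0.21,0.085,0],"turn": [0,0,-0.2],"grip": 1},
    {"xyz": [-0.22,0.09,0],"turn": [0,0,-0.2],"grip": 1},
  ],
)

```text
time_s: 4.4
position: [0.3057, -0.2566, 0.0144]
tool_rot: [0.375, 3.116, -0.003]
contact_force: [6.5, -2.7, 1.3]
opening: 0.093
```

```bash
python3 - <<'E'
from h import *
s=env.sense();print(s['time_s'],s['position'],s['tool_rot'],s['contact_force'])
a=snap("side","s3")
cv2.imwrite("pics/s3c.png",cv2.resize(a[270:400,170:370],None,fx=4,fy=4,interpolation=2))
E
```

```text
4.4 [ 0.30574187 -0.25659277  0.01441415] [ 0.37545716  3.11565774 -0.00331562] [ 6.46317673 -2.71067718  1.34755426]
```

View pics/s3c.png

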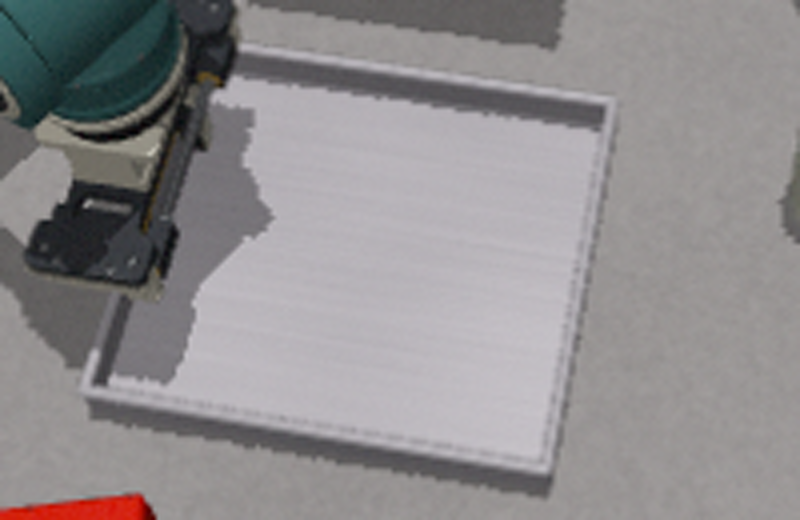

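```bash
python3 - <<'E'
from h import *
c=env.camera_info("side")
P=[atz(c,170+u/4,270+v/4,.039) for u,v in[(612,102),(548,470),(85,392)]]
print(P); print("centre",(P[0]+P[2])/2, np.degrees(np.arctan2(*(P[1]-P[2])[[1,0]])),np.degrees(np.arctan2(*(P[0]-P[1])[[1,0]])))
E
```

```text
[array([ 0.58825968, -0.2142167 ,  0.039     ]), array([ 0.5337641 , -0.44427353,  0.039     ]), array([ 0.26500898, -0.37929907,  0.039     ])]
centre [ 0.42663433 -0.29675789  0.039     ] -13.591087939172024 76.67348007009302
```

Call:
play_rows(
  steps=[
    {"xyz": [0.05,-0.01,0],"turn": [0,0,0],"grip": 1},
    {"xyz": [0.05,-0.01,0.1],"turn": [0,0,0],"grip": 1},
    {"xyz": [0.05,-0.01,0.22],"turn": [0,0,-0.15],"grip": 1},
    {"xyz": [0.1,-0.1,0.34],"turn": [0,0,-0.34],"grip": 1},
    {"xyz": [0.15,-0.2,0.34],"turn": [0,0,-0.53],"grip": 1},
    {"xyz": [0.2,-0.3,0.34],"turn": [0,0,-0.72],"grip": 1},
    {"xyz": [0.25,-0.4,0.34],"turn": [0,0,-0.9],"grip": 1},
    {"xyz": [0.3,-0.465,0.34],"turn": [0,0,-1],"grip": 1},
  ],
)

```text
time_s: 5.25
position: [0.4259, -0.4445, 0.1489]
tool_rot: [-1.549, -2.733, 0.0]
contact_force: [0.0, 0.3, -0.3]
opening: 0.0931
```

Call:
play_rows(
  steps=[
    {"xyz": [0,0,0],"turn": [0,0,-0.19],"grip": 1},
    {"xyz": [0,0,0],"turn": [0,0,-0.38],"grip": 1},
    {"xyz": [0,0,0],"turn": [0,0,-0.57],"grip": 1},
    {"xyz": [0,0,0],"turn": [0,0,-0.76],"grip": 1},
    {"xyz": [0,0,0],"turn": [0,0,-0.95],"grip": 1},
    {"xyz": [0,0,0],"turn": [0,0,-1],"grip": 1},
    {"xyz": [0,0,0],"turn": [0,0,-1],"grip": 1},
  ],
)

```text
time_s: 5.95
position: [0.4255, -0.4421, 0.1493]
tool_rot: [-2.471, -1.94, 0.0]
contact_force: [0.7, 0.1, 0.2]
opening: 0.0929
```

Call:
play_rows(
  steps=[
    {"xyz": [0,0,-0.12],"turn": [0,0,0],"grip": 1},
    {"xyz": [0,0,-0.24],"turn": [0,0,0],"grip": 1},
    {"xyz": [0,0,-0.325],"turn": [0,0,0],"grip": 1},
    {"xyz": [0,0,-0.325],"turn": [0,0,0],"grip": 1},
  ],
)

```text
time_s: 6.35
position: [0.4239, -0.4402, 0.0143]
tool_rot: [-2.462, -1.939, 0.001]
contact_force: [0.2, 0.3, 0.5]
opening: 0.0927
```

```bash
python3 - <<'E'
from h import *
s=env.sense();print(s['time_s'],s['position'],s['tool_rot'],s['contact_force'])
a=snap("scene","n4")
cv2.imwrite("pics/n4c.png",cv2.resize(a[100:300,100:350],None,fx=3,fy=3,interpolation=2))
E
```

```text
6.35 [ 0.4239482  -0.44017238  0.014331  ] [-2.46249035e+00 -1.93861462e+00  8.21117395e-04] [0.16326392 0.27409814 0.49856928]
```

View pics/n4c.png

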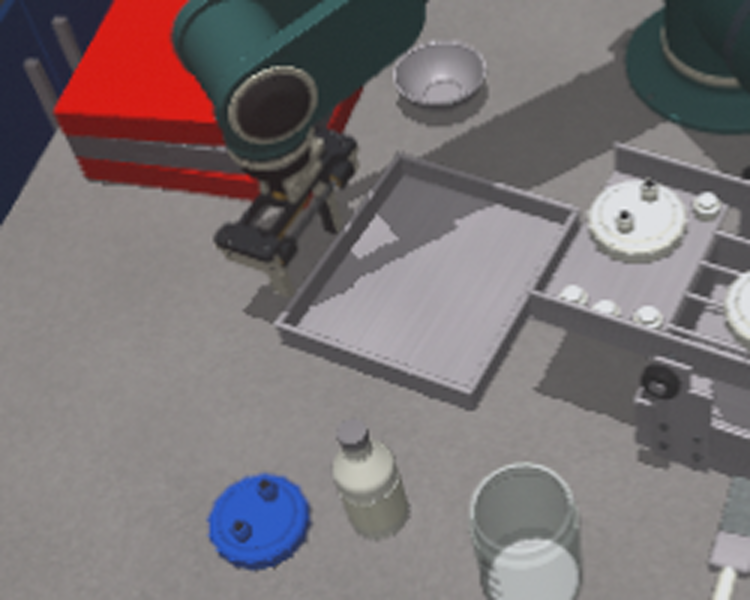

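Call:
play_rows(
  steps=[
    {"xyz": [0.006,0.025,0],"turn": [0,0,0],"grip": 1},
    {"xyz": [0.016,0.065,0],"turn": [0,0,0],"grip": 1},
    {"xyz": [0.026,0.11,0],"turn": [0,0,0],"grip": 1},
    {"xyz": [0.037,0.155,0],"turn": [0,0,0],"grip": 1},
    {"xyz": [0.048,0.2,0],"turn": [0,0,0],"grip": 1},
    {"xyz": [0.059,0.245,0],"turn": [0,0,0],"grip": 1},
    {"xyz": [0.07,0.29,0],"turn": [0,0,0],"grip": 1},
    {"xyz": [0.076,0.315,0],"turn": [0,0,0],"grip": 1},
  ],
)

```text
time_s: 7.2
position: [0.4576, -0.3157, 0.0216]
tool_rot: [2.465, 1.941, 0.0]
contact_force: [-1.7, -8.4, 4.5]
opening: 0.0929
```

```bash
python3 - <<'E'
from h import *
s=env.sense();print(s['time_s'],s['position'],s['tool_rot'],s['contact_force'])
a=snap("side","s5")
cv2.imwrite("pics/s5c.png",cv2.resize(a[200:400,170:370],None,fx=3,fy=3,interpolation=2))
E
```

```text
7.2 [ 0.45761631 -0.31571571  0.02160693] [2.46485440e+00 1.94118649e+00 2.97899578e-04] [-1.7477896  -8.4172417   4.51106027]
```

View pics/s5c.png

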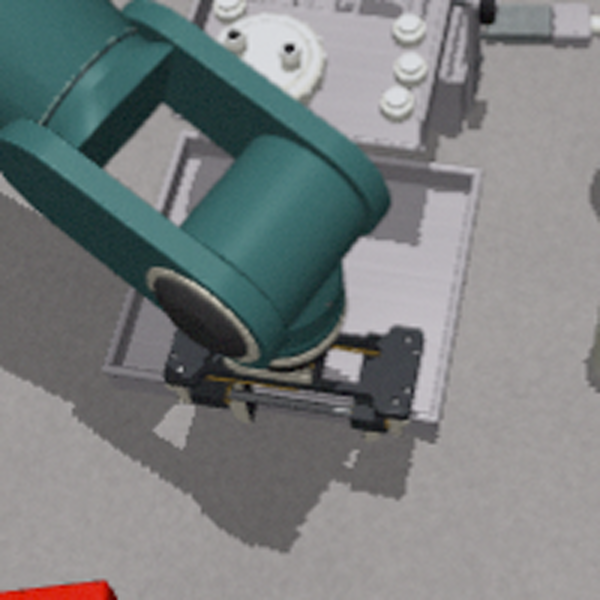

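Call:
play_rows(
  steps=[
    {"xyz": [0.007,0.03,-0.01],"turn": [0,0,0],"grip": 1},
    {"xyz": [0.014,0.06,-0.015],"turn": [0,0,0],"grip": 1},
    {"xyz": [0.021,0.09,-0.015],"turn": [0,0,0],"grip": 1},
    {"xyz": [0.021,0.09,-0.015],"turn": [0,0,0],"grip": 1},
    {"xyz": [0.016,0.06,0],"turn": [0,0,0],"grip": 1},
    {"xyz": [0.01,0.04,0.1],"turn": [0,0,0],"grip": 1},
    {"xyz": [0.01,0.0,0.22],"turn": [0,0,0],"grip": 1},
    {"xyz": [0.1,0.0,0.34],"turn": [0,0,0.15],"grip": 1},
  ],
)

```text
time_s: 8.05
position: [0.4886, -0.3189, 0.15]
tool_rot: [2.352, 2.08, -0.0]
contact_force: [0.9, 0.0, -0.2]
opening: 0.0931
```

Call:
play_rows(
  steps=[
    {"xyz": [0.05,0.0,0.12],"turn": [0,0,0.19],"grip": 1},
    {"xyz": [0.1,0.0,0.24],"turn": [0,0,0.38],"grip": 1},
    {"xyz": [0.15,0.1,0.36],"turn": [0,0,0.57],"grip": 1},
    {"xyz": [0.2,0.2,0.48],"turn": [0,0,0.76],"grip": 1},
    {"xyz": [0.2,0.3,0.55],"turn": [0,0,0.95],"grip": 1},
    {"xyz": [0.2,0.42,0.55],"turn": [0,0,1],"grip": 1},
    {"xyz": [0.2,0.54,0.55],"turn": [0,0,1],"grip": 1},
    {"xyz": [0.2,0.66,0.55],"turn": [0,0,1],"grip": 1},
  ],
)

```text
time_s: 8.85
position: [0.57, -0.0715, 0.3676]
tool_rot: [1.375, 2.823, 0.001]
contact_force: [0.9, 0.3, -0.9]
opening: 0.0929
```

```bash
python3 - <<'E'
from h import *
s=env.sense();print(s['time_s'],s['position'],s['tool_rot'],s['contact_force'],s['qpos'])
a=snap("side","s6")
cv2.imwrite("pics/s6c.png",cv2.resize(a[120:370,170:430],None,fx=3,fy=2.4,interpolation=2))
E
```

```text
8.85 [ 0.56997358 -0.07153186  0.36764225] [1.37487391e+00 2.82316839e+00 9.61911524e-04] [ 0.87867829  0.34675087 -0.86252532] [-1.69350267e-01 -1.03903806e-01  1.42376166e+00  1.90787077e-04
  1.82018089e+00 -8.33717315e-01]
```

View pics/s6c.png

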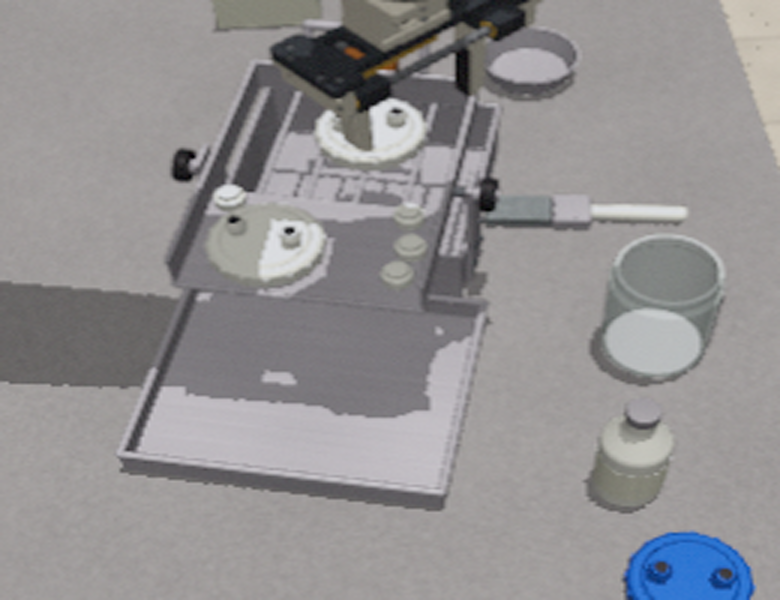

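```bash
python3 - <<'E'
from h import *
c=env.camera_info("side")
P=[atz(c,170+u/3,120+v/2.4,.039) for u,v in[(122,457),(443,495)]]
y=np.array([.232,.973,0]);m=(P[0]+P[1])/2+.12*y
print(P,"centre",m, np.degrees(np.arctan2(*(P[1]-P[0])[[1,0]])))
d=m-np.array([.497,.033,0]);print(d@y,d@np.array([.973,-.232,0]))
E
```

```text
[array([ 0.30156153, -0.23392137,  0.039     ]), array([ 0.56860792, -0.29726758,  0.039     ])] centre [ 0.46292472 -0.14883447  0.039     ] -13.34451574301129
-0.18483040736921616 0.009030351934443537
```

Call:
play_rows(
  steps=[
    {"xyz": [-0.01,0.1,0],"turn": [0,0,0.15],"grip": 0.7},
    {"xyz": [-0.02,0.2,0],"turn": [0,0,0.3],"grip": 0.7},
    {"xyz": [-0.04,0.32,0],"turn": [0,0,0.45],"grip": 0.7},
    {"xyz": [-0.06,0.44,0],"turn": [0,0,0.6],"grip": 0.7},
    {"xyz": [-0.0825,0.56,0],"turn": [0,0,0.75],"grip": 0.7},
    {"xyz": [-0.0825,0.665,0],"turn": [0,0,0.856],"grip": 0.7},
    {"xyz": [-0.0825,0.665,-0.1],"turn": [0,0,0.856],"grip": 0.7},
    {"xyz": [-0.0825,0.665,-0.1],"turn": [0,0,0.856],"grip": 0.7},
  ],
)

```text
time_s: 9.7
position: [0.5365, 0.1937, 0.3219]
tool_rot: [-0.363, -3.115, 0.004]
contact_force: [-0.8, -0.1, -0.4]
opening: 0.0649
```

```bash
python3 - <<'E'
from h import *
s=env.sense();print(s['time_s'],s['position'],s['tool_rot'],s['contact_force'],s['qpos'])
a=snap("scene","n7")
cv2.imwrite("pics/n7c.png",cv2.resize(a[80:280,250:450],None,fx=3,fy=3,interpolation=2))
snap("wrist","w7")
E
```

```text
9.7 [0.53648911 0.19373448 0.32194191] [-0.36286174 -3.11499088  0.00379405] [-0.82094275 -0.07574244 -0.44555296] [ 3.01803768e-01 -1.16076304e-01  1.50828143e+00  3.51590727e-05
  1.75542912e+00 -1.03705380e+00]
```

View pics/n7c.png

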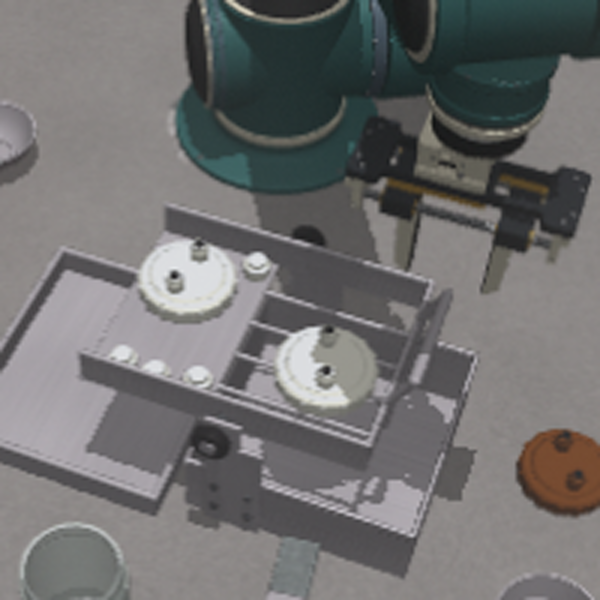

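View pics/w7.png

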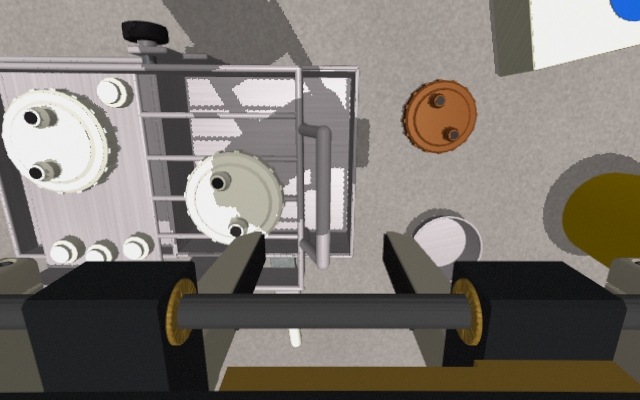

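Call:
play_rows(
  steps=[
    {"xyz": [0,0,-0.09],"turn": [0,0,0],"grip": 0.7},
    {"xyz": [0,0,-0.18],"turn": [0,0,0],"grip": 0.7},
    {"xyz": [0,0,-0.26],"turn": [0,0,0],"grip": 0.7},
    {"xyz": [0,0,-0.26],"turn": [0,0,0],"grip": 0.7},
    {"xyz": [0,0,-0.26],"turn": [0,0,0],"grip": 0.0},
    {"xyz": [0,0,-0.26],"turn": [0,0,0],"grip": 0.0},
    {"xyz": [0,0,-0.26],"turn": [0,0,0],"grip": 0.0},
    {"xyz": [0,0,-0.26],"turn": [0,0,0],"grip": 0.0},
  ],
)

```text
time_s: 10.6
position: [0.5375, 0.1939, 0.2234]
tool_rot: [0.365, 3.119, 0.001]
contact_force: [0.3, -0.4, -0.6]
opening: 0.0378
```

```bash
python3 - <<'E'
from h import *
s=env.sense();print(s['time_s'],s['position'],s['tool_rot'],s['contact_force'],s['opening'])
snap("wrist","w8")
p0=s['position'];y=np.array([.232,.973,0])
for th in (-.2,-.3,-.4,-.5,-.58,-.6,.2,.4,.6,.78,.8):
    c,sn=np.cos(th),np.sin(th); yy=.165*c-.075*sn; zz=.165*sn+.075*c
    d=y*(yy-.165)+np.array([0,0,zz-.075]); print(th,np.round(d/.4,3))
E
```

```text
10.6 [0.53751866 0.19394183 0.22343143] [3.65410361e-01 3.11869211e+00 1.05064851e-03] [ 0.34207857 -0.42792681 -0.57158517] 0.03782583253277909
-0.2 [ 0.007  0.028 -0.086]
-0.3 [ 0.009  0.036 -0.13 ]
-0.4 [ 0.009  0.039 -0.175]
-0.5 [ 0.009  0.038 -0.221]
-0.58 [ 0.008  0.034 -0.257]
-0.6 [ 0.008  0.033 -0.266]
0.2 [-0.011 -0.044  0.078]
0.4 [-0.024 -0.103  0.146]
0.6 [-0.041 -0.173  0.2  ]
0.78 [-0.058 -0.244  0.236]
0.8 [-0.06  -0.253  0.239]
```

View pics/w8.png

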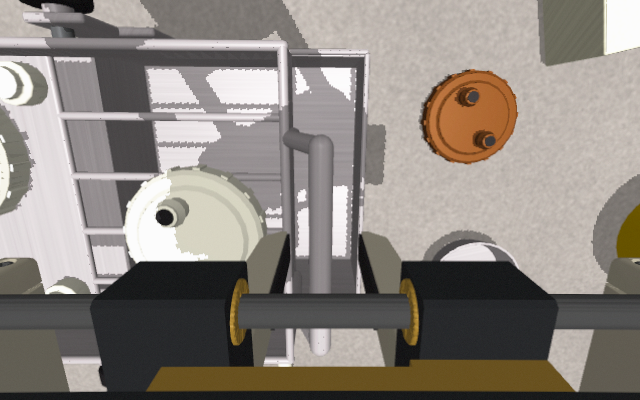

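Call:
play_rows(
  steps=[
    {"xyz": [0,0,-0.015],"turn": [0,0,0],"grip": 0.0},
    {"xyz": [0,0,-0.015],"turn": [0,0,0],"grip": 0.0},
    {"xyz": [0,0,-0.015],"turn": [0,0,0],"grip": 0.0},
    {"xyz": [0,0,-0.015],"turn": [0,0,0],"grip": 0.0},
    {"xyz": [0,0,-0.015],"turn": [0,0,0],"grip": 0.0},
  ],
)

```text
time_s: 11.15
position: [0.5366, 0.1924, 0.215]
tool_rot: [-0.367, -3.118, 0.006]
contact_force: [-3.4, -12.7, -4.0]
opening: 0.0111
```

Call:
play_rows(
  steps=[
    {"xyz": [0.002,0.008,-0.04],"turn": [0,0,0],"grip": 0.0},
    {"xyz": [0.005,0.02,-0.086],"turn": [0,0,0],"grip": 0.0},
    {"xyz": [0.007,0.03,-0.13],"turn": [0,0,0],"grip": 0.0},
    {"xyz": [0.008,0.033,-0.175],"turn": [0,0,0],"grip": 0.0},
    {"xyz": [0.008,0.033,-0.22],"turn": [0,0,0],"grip": 0.0},
    {"xyz": [0.007,0.03,-0.255],"turn": [0,0,0],"grip": 0.0},
    {"xyz": [0.007,0.03,-0.255],"turn": [0,0,0],"grip": 0.0},
    {"xyz": [0.007,0.03,-0.255],"turn": [0,0,0],"grip": 0.0},
  ],
)

```text
time_s: 11.95
position: [0.54, 0.2064, 0.1132]
tool_rot: [-0.365, -3.12, -0.002]
contact_force: [5.1, 7.3, -5.0]
opening: 0.0111
```

```bash
python3 - <<'E'
from h import *
s=env.sense();print(s['time_s'],s['position'],s['tool_rot'],s['contact_force'],s['opening'])
a=snap("scene","n9")
cv2.imwrite("pics/n9c.png",cv2.resize(a[130:280,250:450],None,fx=4,fy=4,interpolation=2))
a=snap("side","s9")
cv2.imwrite("pics/s9c.png",cv2.resize(a[100:280,210:370],None,fx=4,fy=3.3,interpolation=2))
E
```

```text
11.95 [0.54001818 0.20640436 0.11321465] [-3.65302066e-01 -3.12015331e+00 -1.66200341e-03] [ 5.14782653  7.2512509  -5.01534741] 0.011081237629329397
```

View pics/n9c.png

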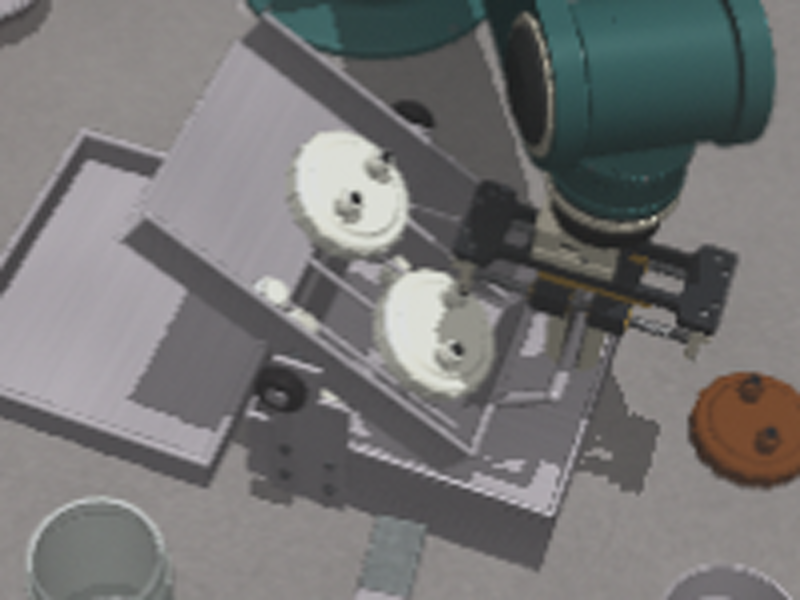

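View pics/s9c.png

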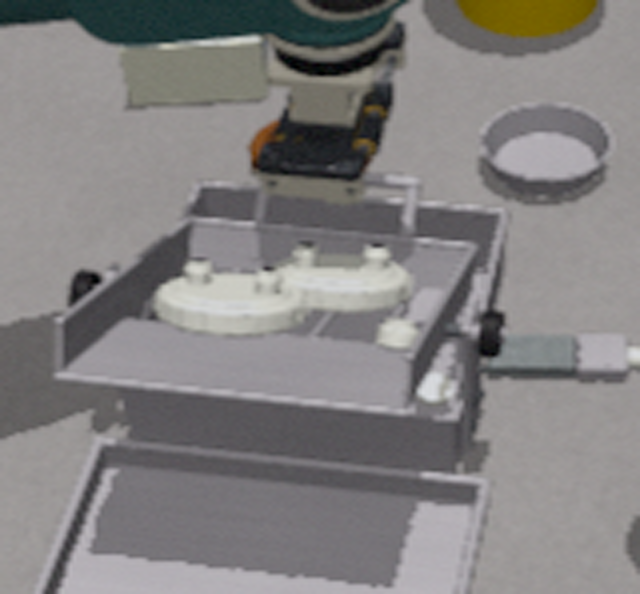

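Call:
play_rows(
  steps=[
    {"xyz": [0,0,-0.005],"turn": [0,0,0],"grip": 0.0},
    {"xyz": [0,0,-0.005],"turn": [0,0,0],"grip": 0.0},
    {"xyz": [0,0,-0.005],"turn": [0,0,0],"grip": 0.0},
    {"xyz": [0,0,-0.005],"turn": [0,0,0],"grip": 0.0},
    {"xyz": [0,0,-0.005],"turn": [0,0,0],"grip": 0.0},
  ],
)

```text
time_s: 12.55
position: [0.54, 0.2062, 0.1119]
tool_rot: [0.365, 3.12, 0.001]
contact_force: [2.4, 5.7, -1.4]
opening: 0.011
```

```bash
cat > look.py <<'E'
from h import *
import sys
n=sys.argv[1]
s=env.sense();print(s['time_s'],s['position'],s['contact_force'],s['opening'])
a=snap("scene","n"+n)
cv2.imwrite("pics/n%sc.png"%n,cv2.resize(a[130:280,250:450],None,fx=4,fy=4,interpolation=2))
a=snap("side","s"+n)
cv2.imwrite("pics/s%sc.png"%n,cv2.resize(a[100:280,210:370],None,fx=4,fy=3.3,interpolation=2))
E
python3 look.py 10
```

```text
12.55 [0.54000988 0.20622937 0.11192424] [ 2.38071097  5.72947744 -1.40195705] 0.010995950280082063
```

View pics/n10c.png

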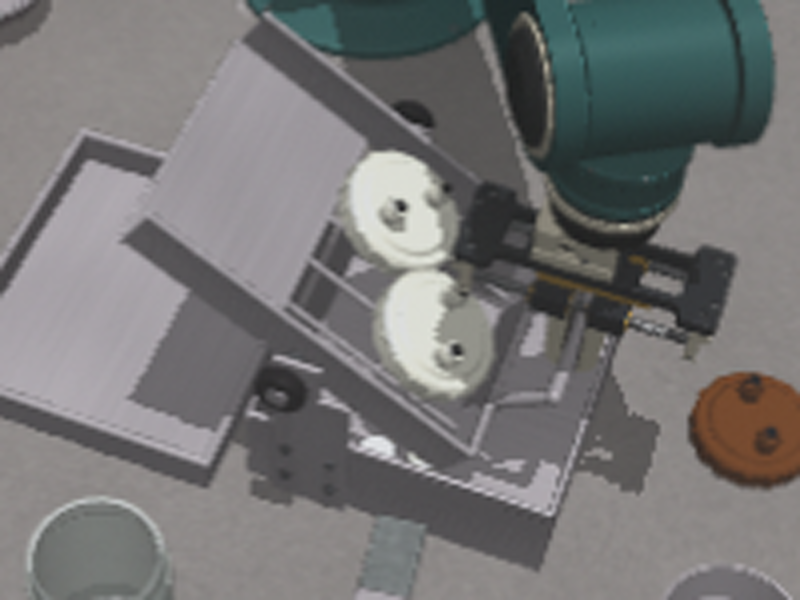

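View pics/s10c.png

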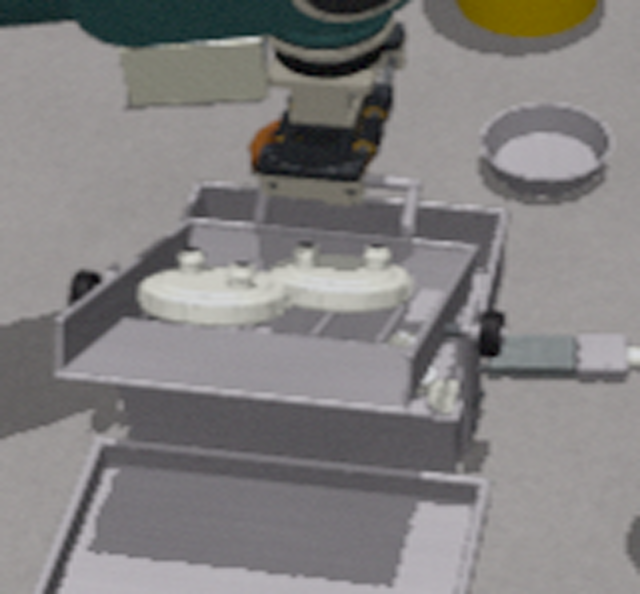

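```bash
python3 - <<'E'
from h import *
a=snap("wrist","w10");b=cv2.imread("pics/s10.png")
cv2.imwrite("pics/s10d.png",cv2.resize(b[165:235,210:345],None,fx=6,fy=8,interpolation=2)[:,:800])
E
```

```text
(no output)
```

View pics/w10.png

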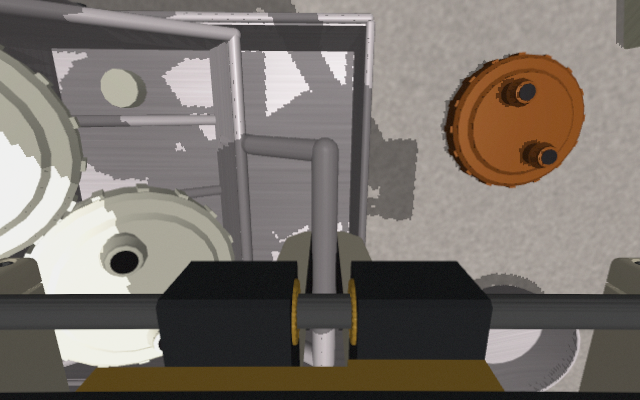

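View pics/s10d.png

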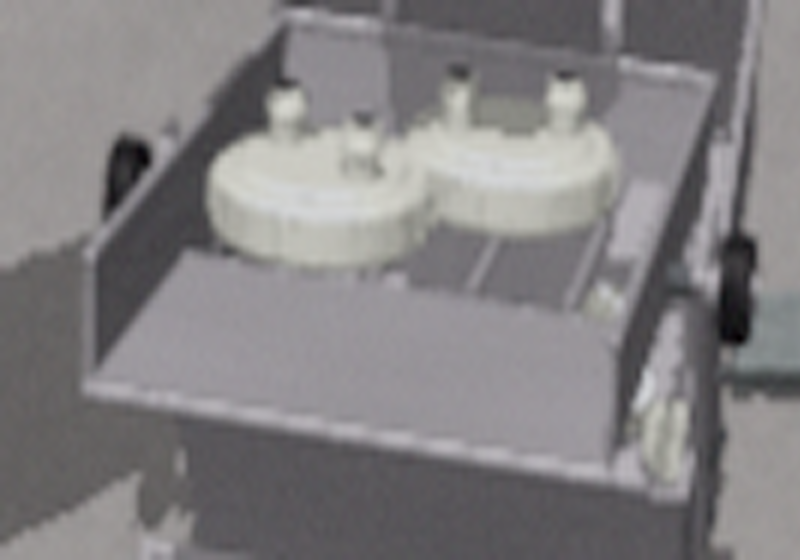

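Call:
play_rows(
  steps=[
    {"xyz": [0.001,0.004,0.05],"turn": [0,0,0],"grip": 0.0},
    {"xyz": [0.001,0.003,0.1],"turn": [0,0,0],"grip": 0.0},
    {"xyz": [0,-0.002,0.15],"turn": [0,0,0],"grip": 0.0},
    {"xyz": [-0.003,-0.012,0.2],"turn": [0,0,0],"grip": 0.0},
    {"xyz": [-0.007,-0.03,0.25],"turn": [0,0,0],"grip": 0.0},
    {"xyz": [-0.01,-0.04,0.275],"turn": [0,0,0],"grip": 0.0},
    {"xyz": [-0.01,-0.04,0.275],"turn": [0,0,0],"grip": 0.0},
  ],
)

```text
time_s: 13.4
position: [0.5358, 0.1889, 0.2228]
tool_rot: [0.367, 3.12, -0.002]
contact_force: [-1.4, -3.8, 1.0]
opening: 0.0112
```

```bash
python3 look.py 11; python3 -c "
from h import *
snap('wrist','w11')"
```

```text
13.4 [0.53575871 0.18887481 0.22280628] [-1.40826282 -3.7666879   1.02263485] 0.011197261594777064
```

View pics/n11c.png

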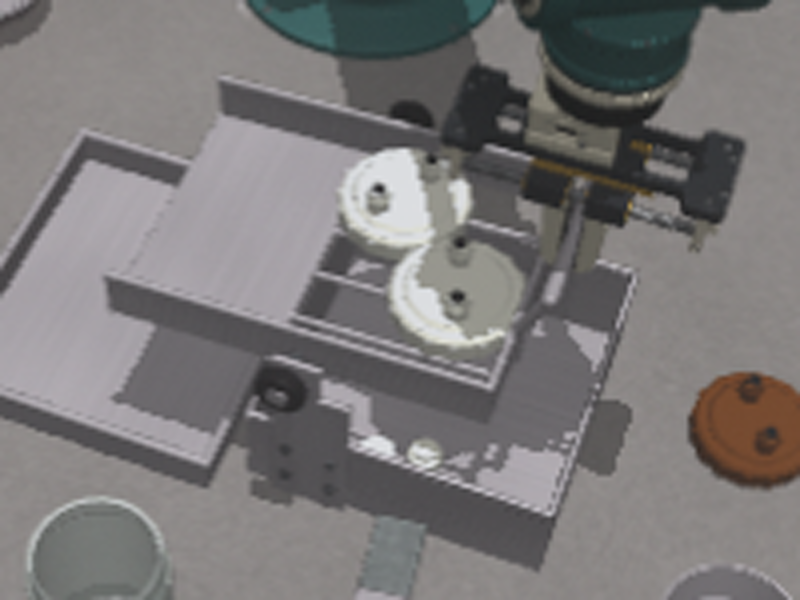

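View pics/s11c.png

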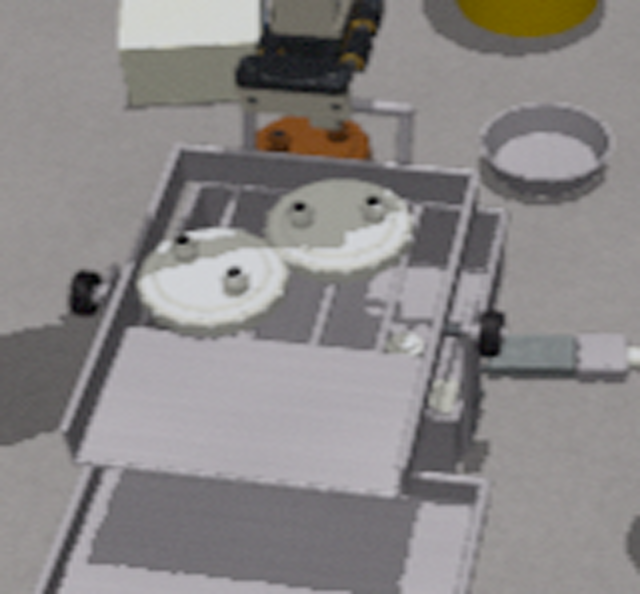

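View pics/w11.png

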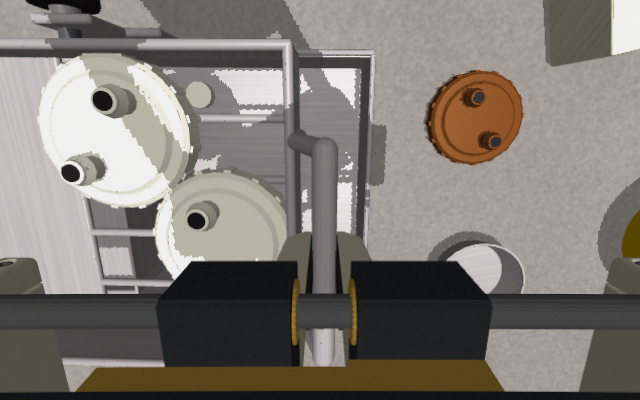

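```bash
python3 - <<'E'
from h import *
b=cv2.imread("pics/s11.png");a=cv2.imread("pics/n11.png")
x=cv2.resize(b[185:230,295:335],None,fx=12,fy=12,interpolation=2)
y=cv2.resize(a[225:258,325:375],None,fx=8,fy=8,interpolation=2)
o=np.zeros((600,800,3),np.uint8); o[:540,:480]=x; cv2.imwrite("pics/c11a.png",x);cv2.imwrite("pics/c11b.png",y)
w=env.camera_info("wrist");P=np.array([.497,.033,0]);X=np.array([.973,-.232,0]);Y=np.array([.232,.973,0])
def f(ci,u,v,z=.013):
    q=atz(ci,u,v,z)-P; return np.round([q@X,q@Y],3)
print("wrist cap",f(w,199,95))
n=env.camera_info("scene");s=env.camera_info("side")
print(f(n,250+378/4,130+447/4),f(n,250+425/4,130+452/4))
print(f(s,210+405/4,100+340/3.3),f(s,210+445/4,100+400/3.3),f(s,210+447/4,100+370/3.3))
E
```

```text
wrist cap [-0.087  0.024]
[0.068 0.057] [0.059 0.093]
[0.06  0.096] [0.101 0.033] [0.097 0.066]
```

View pics/c11a.png

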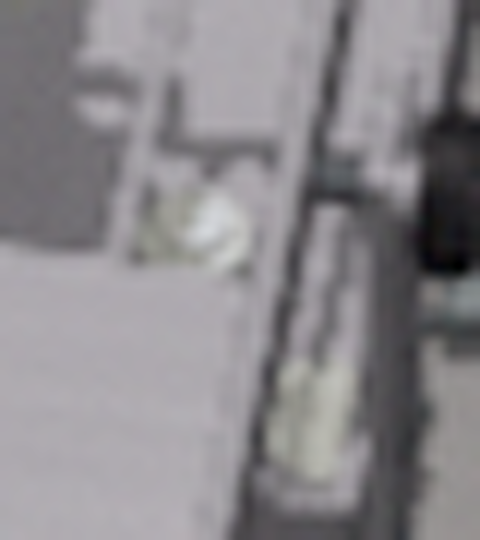

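View pics/c11b.png

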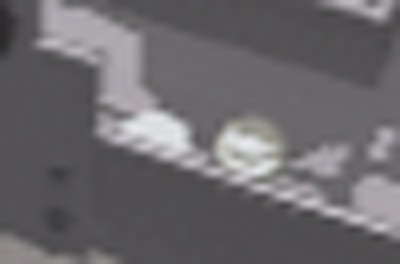

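Call:
play_rows(
  steps=[
    {"xyz": [-0.005,-0.02,0.04],"turn": [0,0,0],"grip": 0.0},
    {"xyz": [-0.01,-0.042,0.08],"turn": [0,0,0],"grip": 0.0},
    {"xyz": [-0.01,-0.042,0.08],"turn": [0,0,0],"grip": 0.0},
    {"xyz": [-0.01,-0.042,0.08],"turn": [0,0,0],"grip": 0.0},
  ],
)

```text
time_s: 13.95
position: [0.5314, 0.1714, 0.2528]
tool_rot: [-0.368, -3.118, 0.006]
contact_force: [-3.5, -13.2, -6.4]
opening: 0.0109
```

```bash
python3 look.py 12; python3 -c "
from h import *
snap('wrist','w12')
b=cv2.imread('pics/s12.png')
cv2.imwrite('pics/s12d.png',cv2.resize(b[130:260,215:345],None,fx=6,fy=4.5,interpolation=2))"
```

```text
13.95 [0.53138361 0.17138985 0.2527596 ] [ -3.51334927 -13.1786951   -6.37055895] 0.010928128169142919
```

View pics/n12c.png

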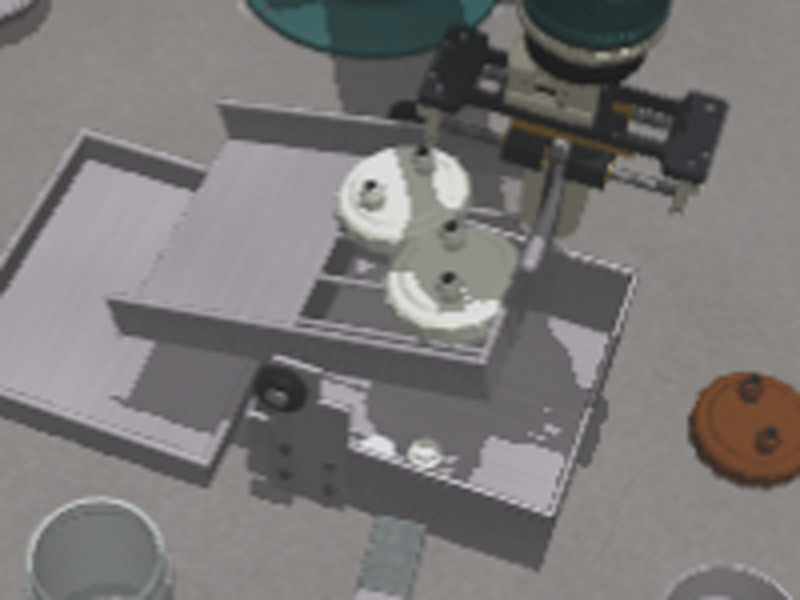

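View pics/s12d.png

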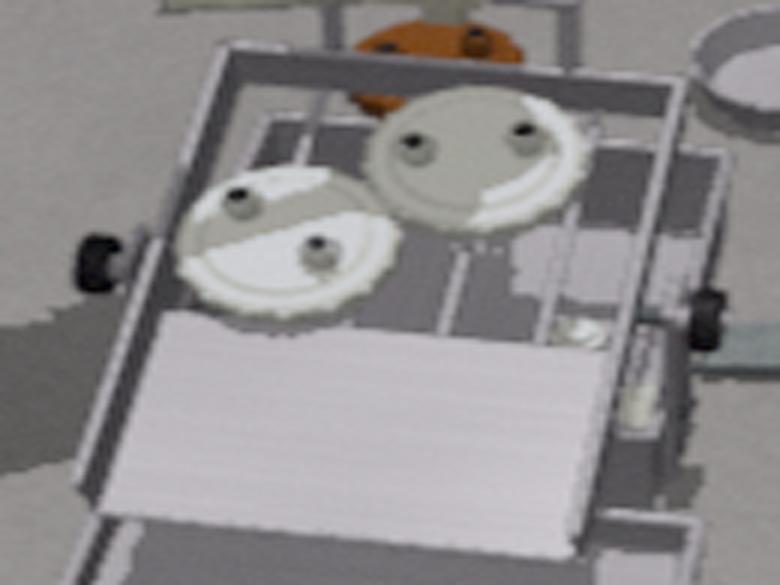

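View pics/w12.png

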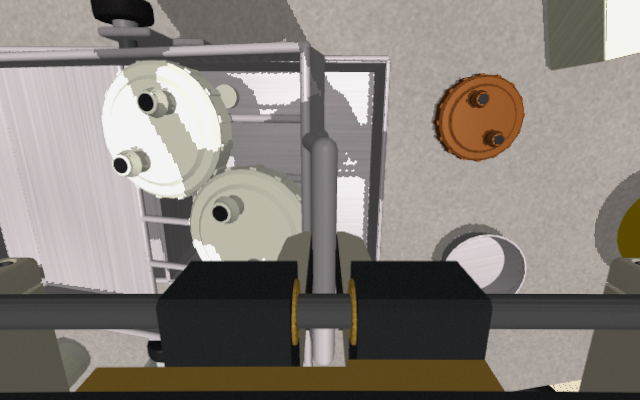

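```bash
python3 - <<'E'
from h import *
w=env.camera_info("wrist");P=np.array([.497,.033,0]);X=np.array([.973,-.232,0]);Y=np.array([.232,.973,0])
def f(ci,u,v,z=.013):
    q=atz(ci,u,v,z)-P; return np.round([q@X,q@Y],3)
print("wrist cap",f(w,228,97),f(w,228,97,.16))
print(f(w,370,65,.085),f(w,386,60,.085), w['tvec'])
R=cv2.Rodrigues(w['rvec'])[0];print(-R.T@np.array(w['tvec']))
s=env.sense();print(s['position'])
E
```

```text
wrist cap [-0.087  0.028] [-0.082  0.07 ]
[-0.113  0.186] [-0.118  0.201] [-0.28954564 -0.49904739  0.29878783]
[0.45943607 0.1897206  0.41843009]
[0.53140529 0.17153472 0.25257615]
```

```bash
python3 - <<'E'
import cv2,numpy as np
r=[]
for k in (9,10,11,12):
    b=cv2.imread(f"pics/s{k}.png"); r.append(cv2.resize(b[185:232,300:335],None,fx=5.5,fy=12,interpolation=2)[:, :192])
t=np.hstack(r);cv2.imwrite("pics/t1.png",t[:564])
r=[]
for k in (9,10,11,12):
    a=cv2.imread(f"pics/n{k}.png"); r.append(cv2.resize(a[222:262,315:375],None,fx=6.5,fy=6.5,interpolation=2))
cv2.imwrite("pics/t2.png",np.vstack([np.hstack(r[:2]),np.hstack(r[2:])]))
E
```

```text
(no output)
```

View pics/t1.png

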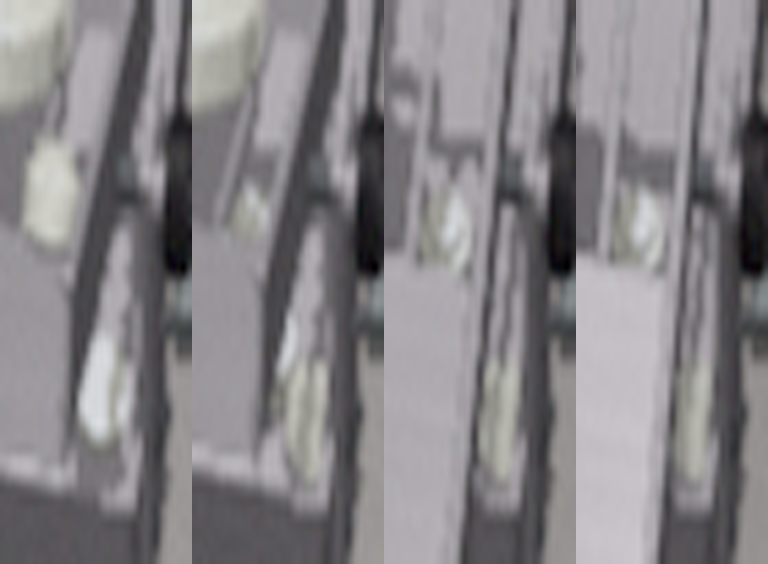

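View pics/t2.png

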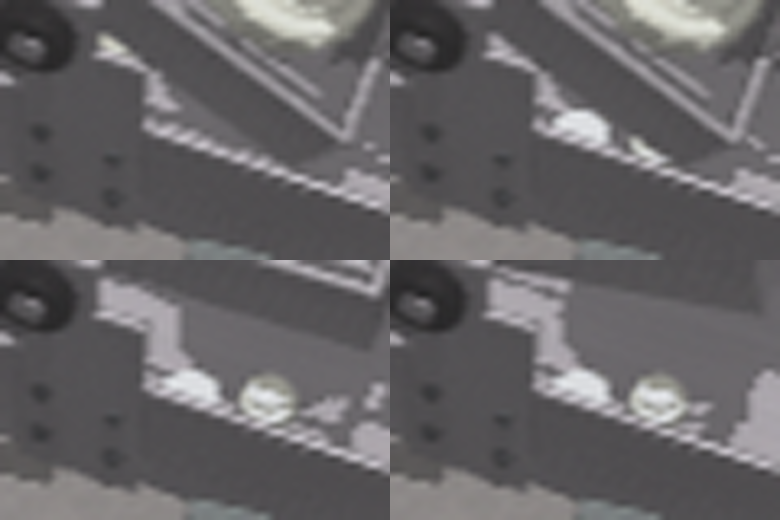

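```bash
python3 - <<'E'
from h import *
P=np.array([.497,.033,0]);X=np.array([.973,-.232,0]);Y=np.array([.232,.973,0])
def f(ci,u,v,z=.013):
    q=atz(ci,u,v,z)-P; return np.round([q@X,q@Y],3)
n=env.camera_info("scene");s=env.camera_info("side")
for z in(.013,.023,.045):
  print(z,"A",f(s,310.5,203,z),"B",f(s,316.9,213.75,z),"C",f(s,320.5,219,z),"sceneB",f(n,315+190/6.5,222+125/6.5,z),"sceneA",f(n,315+268/6.5,222+137/6.5,z))
E
```

```text
0.013 A [0.058 0.096] B [0.084 0.058] C [0.098 0.041] sceneB [0.067 0.056] sceneA [0.06  0.093]
0.023 A [0.06  0.088] B [0.085 0.051] C [0.099 0.033] sceneB [0.073 0.057] sceneA [0.066 0.095]
0.045 A [0.063 0.071] B [0.088 0.034] C [0.102 0.017] sceneB [0.087 0.061] sceneA [0.08  0.098]
```

Call:
play_rows(
  steps=[
    {"xyz": [0.006,0.03,-0.06],"turn": [0,0,0],"grip": 0.0},
    {"xyz": [0.013,0.055,-0.12],"turn": [0,0,0],"grip": 0.0},
    {"xyz": [0.018,0.075,-0.18],"turn": [0,0,0],"grip": 0.0},
    {"xyz": [0.021,0.09,-0.24],"turn": [0,0,0],"grip": 0.0},
    {"xyz": [0.022,0.09,-0.3],"turn": [0,0,0],"grip": 0.0},
    {"xyz": [0.021,0.085,-0.35],"turn": [0,0,0],"grip": 0.0},
    {"xyz": [0.021,0.085,-0.35],"turn": [0,0,0],"grip": 0.0},
    {"xyz": [0.021,0.085,-0.35],"turn": [0,0,0],"grip": 0.0},
  ],
)

```text
time_s: 14.9
position: [0.539, 0.2061, 0.1119]
tool_rot: [-0.365, -3.116, 0.004]
contact_force: [-6.9, -7.8, -4.5]
opening: 0.0108
```

```bash
python3 look.py 13; python3 -c "
from h import *
snap('wrist','w13')"
```

```text
14.9 [0.53897348 0.20614835 0.11187238] [-6.8685789  -7.78517825 -4.52286661] 0.010833725572465133
```

View pics/n13c.png

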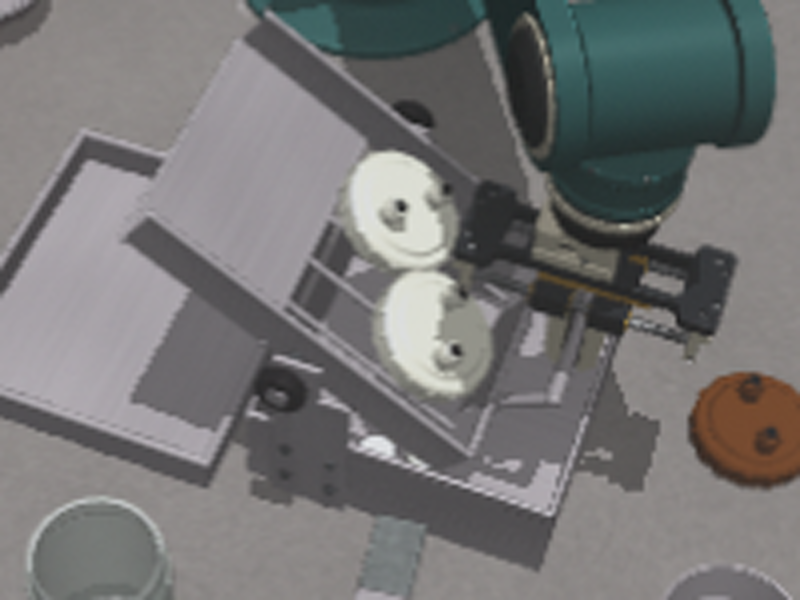

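View pics/s13c.png

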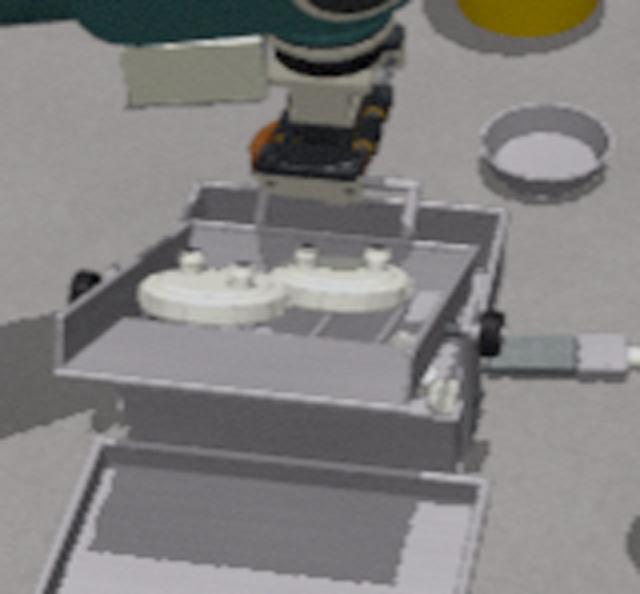

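View pics/w13.png

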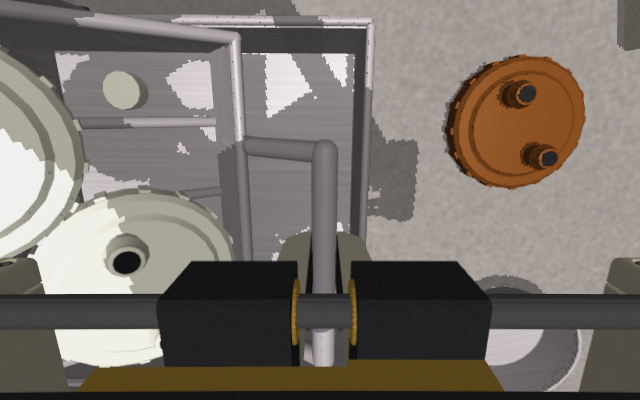

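```bash
python3 - <<'E'
from h import *
P=np.array([.497,.033,0]);X=np.array([.973,-.232,0]);Y=np.array([.232,.973,0])
w=env.camera_info("wrist"); q=atz(w,124,90,.013)-P;print(q@X,q@Y)
a=cv2.imread("pics/s13.png");cv2.imwrite("pics/s13d.png",cv2.resize(a[185:232,295:335],None,fx=14,fy=12,interpolation=cv2.INTER_CUBIC))
E
```

```text
-0.08765109120865598 0.02337026534525773
```

View pics/s13d.png

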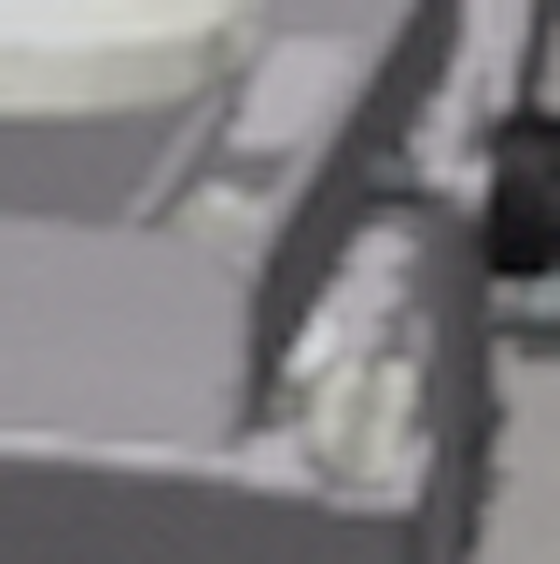

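Call:
play_rows(
  steps=[
    {"xyz": [0.001,0.005,0.045],"turn": [0,0,0],"grip": 0.0},
    {"xyz": [0.001,0.006,0.091],"turn": [0,0,0],"grip": 0.0},
    {"xyz": [0,0.002,0.136],"turn": [0,0,0],"grip": 0.0},
    {"xyz": [-0.001,-0.005,0.18],"turn": [0,0,0],"grip": 0.0},
    {"xyz": [-0.004,-0.018,0.224],"turn": [0,0,0],"grip": 0.0},
    {"xyz": [-0.008,-0.033,0.266],"turn": [0,0,0],"grip": 0.0},
    {"xyz": [-0.015,-0.06,0.315],"turn": [0,0,0],"grip": 0.0},
    {"xyz": [-0.021,-0.089,0.357],"turn": [0,0,0],"grip": 0.0},
  ],
)

```text
time_s: 15.85
position: [0.5299, 0.1688, 0.2534]
tool_rot: [-0.367, -3.112, 0.011]
contact_force: [-11.2, -21.8, -26.6]
opening: 0.011
```

Call:
play_rows(
  steps=[
    {"xyz": [-0.005,-0.022,0.026],"turn": [0,0,0],"grip": 0.0},
    {"xyz": [-0.0145,-0.062,0.064],"turn": [0,0,0],"grip": 0.0},
    {"xyz": [-0.023,-0.097,0.091],"turn": [0,0,0],"grip": 0.0},
    {"xyz": [-0.032,-0.134,0.115],"turn": [0,0,0],"grip": 0.0},
    {"xyz": [-0.04,-0.167,0.132],"turn": [0,0,0],"grip": 0.0},
    {"xyz": [-0.044,-0.186,0.14],"turn": [0,0,0],"grip": 0.0},
    {"xyz": [-0.044,-0.186,0.14],"turn": [0,0,0],"grip": 0.0},
    {"xyz": [-0.044,-0.186,0.14],"turn": [0,0,0],"grip": 0.0},
  ],
)

```text
time_s: 16.65
position: [0.5125, 0.0966, 0.3108]
tool_rot: [-0.365, -3.113, 0.003]
contact_force: [-16.8, -5.6, -9.9]
opening: 0.0109
```

```bash
python3 look.py 14; python3 -c "
import cv2
a=cv2.imread('pics/s14.png');cv2.imwrite('pics/s14d.png',cv2.resize(a[100:350,170:430],None,fx=3,fy=2.4))"
```

```text
16.65 [0.51245305 0.0965551  0.31076432] [-16.79164579  -5.61882999  -9.87338074] 0.010933766743180206
```

View pics/n14.png

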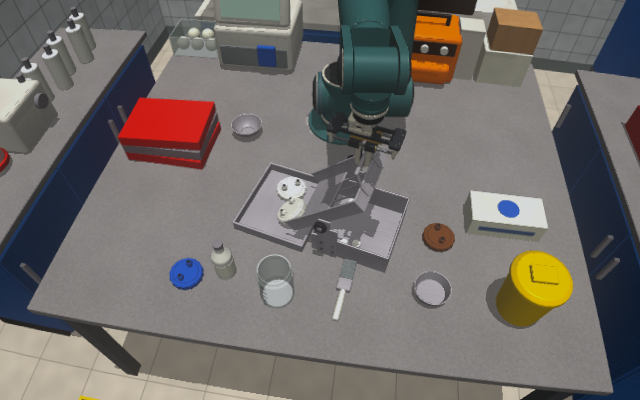

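View pics/s14d.png

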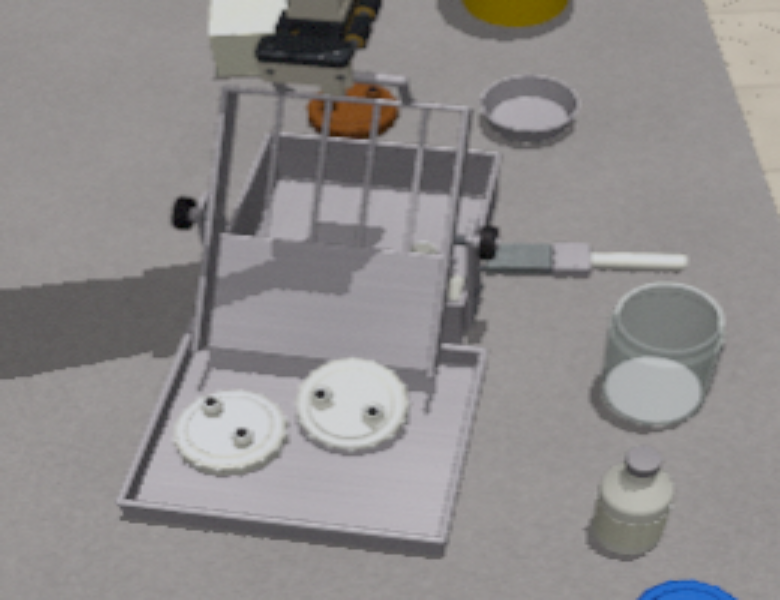

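Call:
play_rows(
  steps=[
    {"xyz": [0,0,0],"turn": [0,0,0],"grip": 0.0},
    {"xyz": [0,0,0],"turn": [0,0,0],"grip": 0.0},
    {"xyz": [0,0,0],"turn": [0,0,0],"grip": 0.0},
    {"xyz": [0,0,0],"turn": [0,0,0],"grip": 0.0},
  ],
)

```text
time_s: 17.15
position: [0.5125, 0.0968, 0.3106]
tool_rot: [-0.365, -3.113, 0.003]
contact_force: [-16.9, -4.5, -10.6]
opening: 0.0109
```

```bash
python3 look.py 15; python3 -c "
import cv2
a=cv2.imread('pics/s15.png');cv2.imwrite('pics/s15d.png',cv2.resize(a[210:340,200:340],None,fx=5.5,fy=4.5,interpolation=2))
a=cv2.imread('pics/n15.png');cv2.imwrite('pics/n15d.png',cv2.resize(a[150:270,225:415],None,fx=4,fy=4,interpolation=2))"
```

```text
17.15 [0.51252065 0.09678265 0.31063704] [-16.92839949  -4.47114169 -10.62351524] 0.01090747046982567
```

View pics/s15d.png

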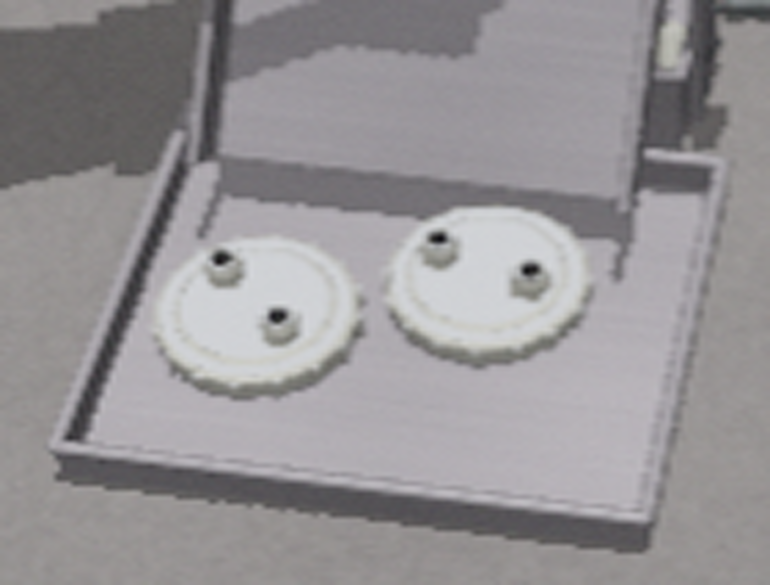

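View pics/n15d.png

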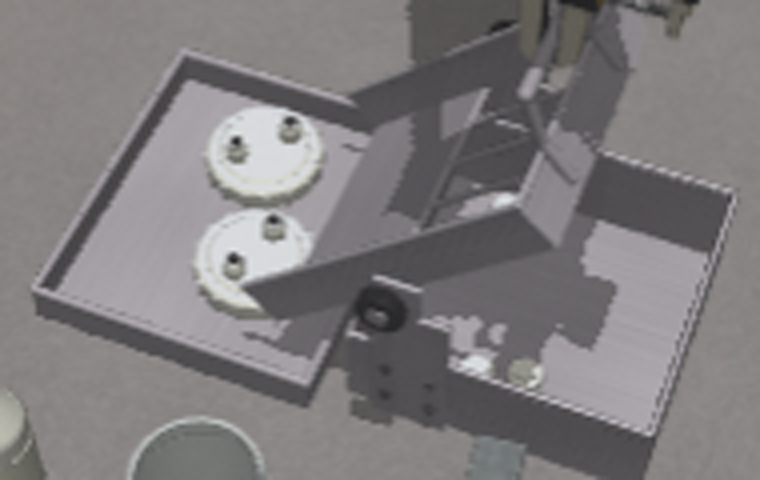

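Call:
play_rows(
  steps=[
    {"xyz": [0.009,0.037,-0.017],"turn": [0,0,0],"grip": 0.0},
    {"xyz": [0.018,0.075,-0.038],"turn": [0,0,0],"grip": 0.0},
    {"xyz": [0.027,0.111,-0.063],"turn": [0,0,0],"grip": 0.0},
    {"xyz": [0.035,0.145,-0.092],"turn": [0,0,0],"grip": 0.0},
    {"xyz": [0.042,0.175,-0.125],"turn": [0,0,0],"grip": 0.0},
    {"xyz": [0.048,0.204,-0.16],"turn": [0,0,0],"grip": 0.0},
    {"xyz": [0.055,0.225,-0.197],"turn": [0,0,0],"grip": 0.0},
    {"xyz": [0.06,0.241,-0.235],"turn": [0,0,0],"grip": 0.0},
  ],
)

```text
time_s: 18.05
position: [0.5372, 0.1936, 0.2175]
tool_rot: [-0.365, -3.117, 0.003]
contact_force: [-9.2, -4.2, 2.3]
opening: 0.0112
```

Call:
play_rows(
  steps=[
    {"xyz": [0,0,0],"turn": [0,0,0],"grip": 0.0},
    {"xyz": [0,0,0],"turn": [0,0,0],"grip": 0.0},
    {"xyz": [0,0,0],"turn": [0,0,0],"grip": 0.0},
  ],
)

```text
time_s: 18.35
position: [0.5374, 0.1932, 0.2184]
tool_rot: [-0.365, -3.118, 0.001]
contact_force: [-8.0, -2.2, -7.9]
opening: 0.011
```

Call:
play_rows(
  steps=[
    {"xyz": [0,0,-0.004],"turn": [0,0,0],"grip": 0.0},
    {"xyz": [0,0,-0.004],"turn": [0,0,0],"grip": 0.0},
    {"xyz": [0,0,-0.004],"turn": [0,0,0],"grip": 0.7},
    {"xyz": [0,0,-0.004],"turn": [0,0,0],"grip": 0.7},
    {"xyz": [0,0,-0.004],"turn": [0,0,0],"grip": 0.7},
    {"xyz": [0,0,-0.004],"turn": [0,0,0],"grip": 0.7},
    {"xyz": [0,0,-0.004],"turn": [0,0,0],"grip": 0.7},
    {"xyz": [0,0,-0.004],"turn": [0,0,0],"grip": 0.7},
  ],
)

```text
time_s: 19.15
position: [0.5384, 0.1935, 0.2173]
tool_rot: [0.366, 3.12, 0.0]
contact_force: [0.4, -0.1, 0.1]
opening: 0.0544
```

Call:
play_rows(
  steps=[
    {"xyz": [0,0,0.02],"turn": [0,0,0],"grip": 0.7},
    {"xyz": [0,0,0.08],"turn": [0,0,0],"grip": 0.7},
    {"xyz": [0,0,0.2],"turn": [0,0,0],"grip": 0.7},
    {"xyz": [0,0.1,0.32],"turn": [0,0,0],"grip": 0.7},
    {"xyz": [0,0.2,0.4],"turn": [0,0,0],"grip": 0.7},
    {"xyz": [-0.1,0.3,0.4],"turn": [0,0,0],"grip": 0.7},
    {"xyz": [-0.2,0.4,0.4],"turn": [0,0,0],"grip": 0.7},
    {"xyz": [-0.3,0.5,0.4],"turn": [0,0,0],"grip": 0.7},
  ],
)

```text
time_s: 19.95
position: [0.4366, 0.375, 0.3779]
tool_rot: [0.366, 3.12, 0.001]
contact_force: [-0.0, 1.3, 0.8]
opening: 0.0654
```

```bash
python3 look.py 16; python3 -c "
import cv2
a=cv2.imread('pics/s16.png');cv2.imwrite('pics/s16d.png',cv2.resize(a[120:340,200:360],None,fx=5,fy=2.7,interpolation=2))
a=cv2.imread('pics/n16.png');cv2.imwrite('pics/n16d.png',cv2.resize(a[150:270,225:415],None,fx=4,fy=4,interpolation=2))"
```

```text
19.95 [0.43657204 0.37495278 0.37793179] [-0.04445183  1.31057433  0.76354924] 0.06538352203054233
```

View pics/s16d.png

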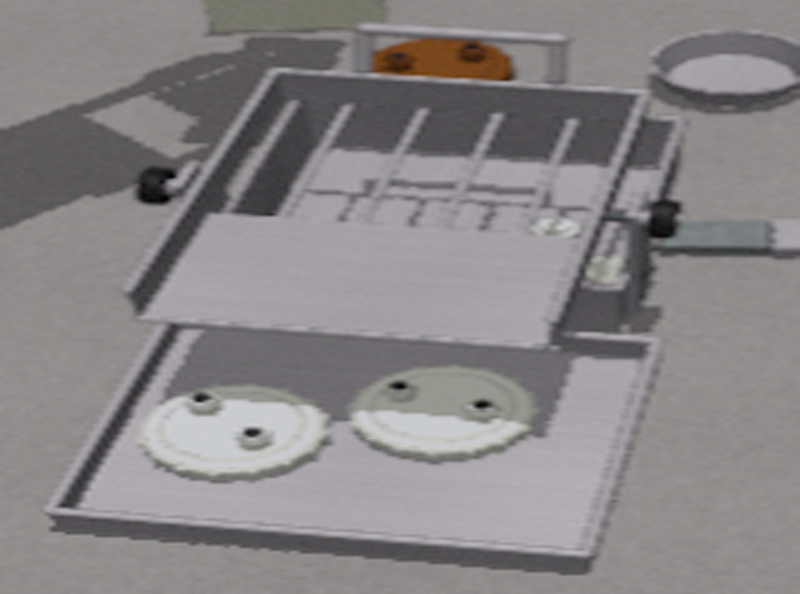

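View pics/n16d.png

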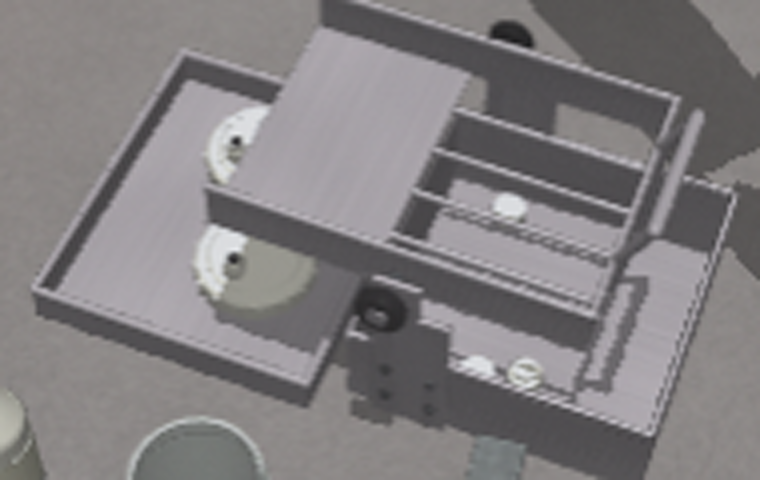

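View pics/n16.png

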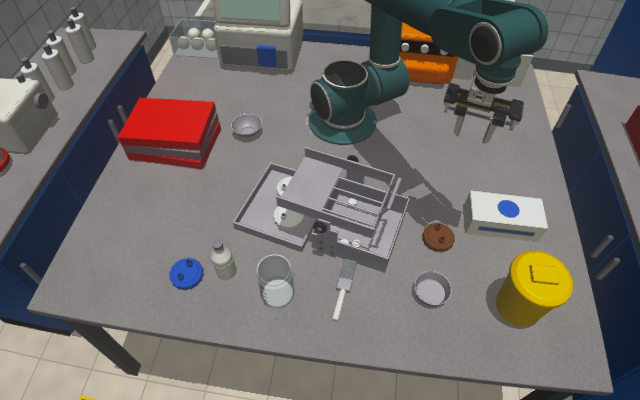

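```bash
python3 - <<'E'
from h import *
P=np.array([.497,.033,0]);X=np.array([.973,-.232,0]);Y=np.array([.232,.973,0])
n=env.camera_info("scene");s=env.camera_info("side")
q=atz(n,352,201.25,.02)-P;print(q@X,q@Y)
q=atz(n,352,201.25,.16)-P;print(q@X,q@Y)
for u,v in[(358,28),(568,38)]: print("handle",atz(s,200+u/5,120+v/2.7,.235))
w=env.camera_info("wrist");R=cv2.Rodrigues(w['rvec'])[0];print(-R.T@np.array(w['tvec']),R[2],env.sense()['position'])
a=snap("wrist","w16")
E
```

```text
-0.08826761293877014 0.028290075102437282
0.01803671347164869 0.05500161624318111
handle [0.47910234 0.20217019 0.235     ]
handle [0.59442419 0.17689037 0.235     ]
[0.36177741 0.39391198 0.54390172] [ 0.25879247 -0.05959444 -0.96409282] [0.43436849 0.37699327 0.37813571]
```

View pics/w16.png

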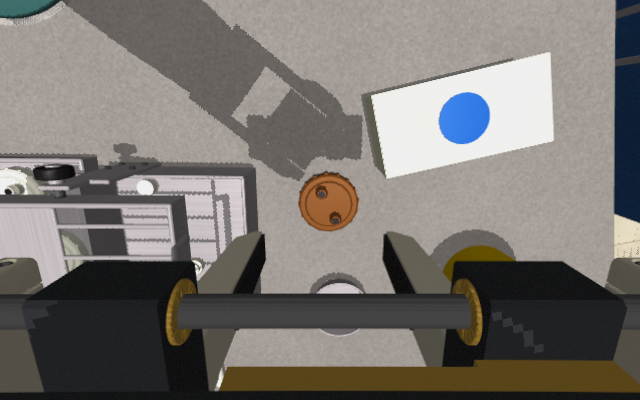

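Call:
play_rows(
  steps=[
    {"xyz": [0.1,-0.1,0.1],"turn": [0,0,0],"grip": 0.7},
    {"xyz": [0.15,-0.2,0.1],"turn": [0,0,0],"grip": 0.7},
    {"xyz": [0.2,-0.3,0.1],"turn": [0,0,0],"grip": 0.7},
    {"xyz": [0.25,-0.42,0.1],"turn": [0,0,0],"grip": 0.7},
    {"xyz": [0.3,-0.54,0.1],"turn": [0,0,0],"grip": 0.7},
    {"xyz": [0.35,-0.66,0.1],"turn": [0,0,0],"grip": 0.7},
    {"xyz": [0.35,-0.77,0.1],"turn": [0,0,0],"grip": 0.7},
    {"xyz": [0.35,-0.77,0.1],"turn": [0,0,0],"grip": 0.7},
  ],
)

```text
time_s: 20.9
position: [0.5784, 0.0602, 0.4171]
tool_rot: [-0.374, -3.119, 0.002]
contact_force: [0.2, -0.1, 1.3]
opening: 0.065
```

```bash
python3 -c "
from h import *
snap('wrist','w17')"
```

```text
(no output)
```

View pics/w17.png

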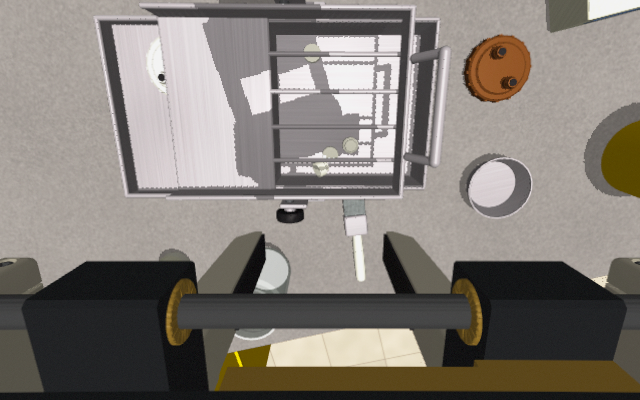

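```bash
python3 - <<'E'
from h import *
P=np.array([.497,.033,0]);X=np.array([.973,-.232,0]);Y=np.array([.232,.973,0])
w=env.camera_info("wrist")
for u,v in [(312,52),(350,146),(330,154),(320,168)]:
    q=atz(w,u,v,.015)-P;r=atz(w,u,v,.16)-P;print(np.round([q@X,q@Y,r@X,r@Y],3))
a=cv2.imread("pics/w17.png");cv2.imwrite("pics/w17c.png",cv2.resize(a[20:200,250:420],None,fx=4.4,fy=3.3,interpolation=2))
E
```

```text
[-0.089  0.028 -0.067  0.033]
[0.061 0.092 0.045 0.081]
[0.075 0.057 0.055 0.055]
[0.1   0.04  0.074 0.042]
```

View pics/w17c.png

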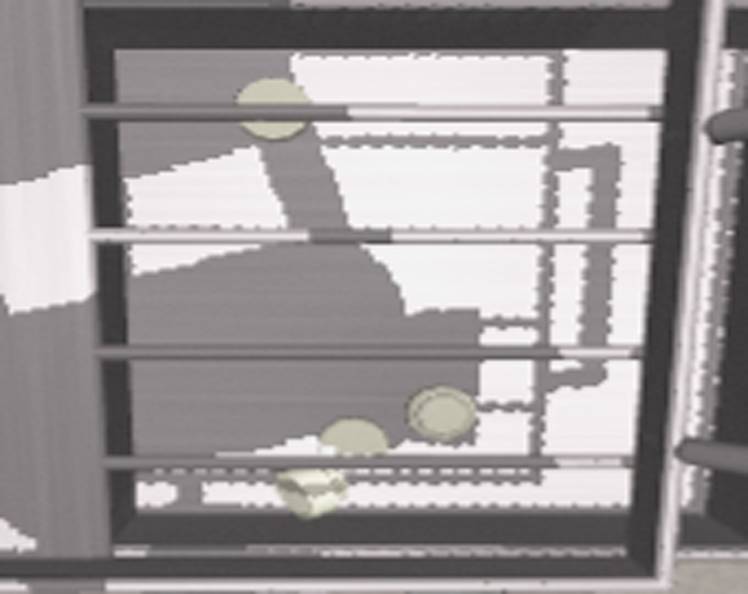

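```bash
python3 -c "
from h import *
print(env.job_done(), env.sense()['time_s'])"
```

```text
the job is handed in; nothing more can be done
the job is handed in; nothing more can be done
```

The job is handed in, at about 21 s of the 70 s. All four caps are in the tub, both lids are in the drying tray, and the strainer is level.

1. **Tray:** I pushed it with the open fingers, first from inside its left wall and then from behind its far wall. Its middle measured about 180–185 mm from the pivot axis on the pouring side, square to the strainer within about 1°.
2. **Caps:** I pinched the handle and rocked the strainer to the −0.6 rad stop, back to about +0.25 rad and down to the stop again.
3. **Lids:** I tipped the strainer to about 0.8 rad so the lids slid out, then levelled it, let go and moved clear.

**Last checks:**
- **Caps:** The final wrist picture shows four separate caps under the rods. Their positions agree with the tub floor and with the scene camera for the three it could see.
- **Lids:** After pouring, the side and scene pictures show both lids lying flat in the tray, ports up.
- **Level:** The handle is within about 3 mm of where it started, so the strainer should be level to about 1°.
- **Other things:** The bystanders and look-alike lids appear where they were. The highest wrist force reported at the end of a move was about 36 N, and the gripper and arm touched no lid or cap that I saw.

No check failed. The nearest cap was partly hidden by the tub wall until that final picture, so for a while I could be sure of only three.

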